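# Load the sample slide for a count and bolt it

### The job

Set up the counting station for the next batch: lift the bolt's handle out of its notch, draw the bolt, drop the handle into the other notch and pull the tray out to its front stop. Set the box of cuvettes that was left on the tray's rubber pad aside, upright on the bench, and stack every closed sample case from the bench, lid up, squarely into one column on the pad, long sides across the tray like the pad's and the thinnest case on top. Then push the tray all the way back, shoot the bolt fully home into the tray's keeper and drop its handle into its notch again.

Things in the scene. Friction and masses are not known exactly. Their poses are not given: they have to be found in the camera images.
- station: fixed counting station: a grey base plate 300 x 146 mm with two rails, a white detector head (116 mm wide, 185 mm high) at its far end, and a bolt pedestal on its right (-y) side. Origin on the bench under the middle of the rubber pad when the tray is home; x points from the robot's side to the detector (the tray slides along x), z up. The detector's face is 50 mm ahead (+x) of the origin.
- tray (a joint): position of the roll-out tray in m: 0 fully home (near the detector), 0.110 pulled out to its front stop (moves along the station's -x). Moves with about 2 N of friction plus light damping, stays where it is left. While the bolt is shot it is locked; the keeper (staple) for the bolt is on the tray's right front corner.
- seat (a point): middle of the top of the black rubber pad on the tray, 66 x 98 mm (98 mm across the tray, along the station's y), 25.5 mm above the bench; axes as the station's; moves with the tray. The column of cases stands here.
- tray_grip (a point): middle of the steel pull bar at the tray's front: a round bar 10 mm thick, 72 mm long along the station's y, 56 mm above the bench, 107 mm in front (-x) of the pad's middle, held by two bent legs 36 mm either side of the middle. Free above, in front and beneath.
- bolt (a joint): position of the bolt in m: 0 shot (its rod, 10 mm thick, is in the tray's keeper), 0.045 fully drawn. It is drawn to the right, along the station's -y; friction 1.5 N. When drawn, the tail of its rod sticks out to 245 mm right of the station's middle. It slides only while its handle is lifted by more than about 0.6 rad, and can only be shot when the tray is within 2 mm of home.
- bolt_handle (a joint): swing of the bolt's handle about the rod's axis in rad: 0 lying level, down in one of its two notches, pointing to the robot (station's -x); it swings up to 1.25. It falls back by its own weight when let go.
- bolt_axis (a point): point on the rod's axis where the handle is fixed, 36 mm above the bench; the axis runs along the station's y. Axes as the station's; moves with the bolt.
- bolt_knob (a point): middle of the handle's round grip, 13 mm thick and 22 mm long, 38 mm out from the rod's axis; the grip's length runs along the handle. With the handle down there is free room under and on both sides (along y) of the grip. A notched rail 9 mm inward of the grip's inner end separates the two notches.
- case_flat: the thinnest of the closed grey plastic sample cases, 64 x 96 x 26 mm high, a steel clasp on one short end; origin in the middle of the underside, x along the 64 mm, y along the 96 mm, z up through the lid. About 0.12 kg. Always there.
- case_mid_a: closed grey plastic sample case like the others, 64 x 96 x 32 mm high; origin and axes as case_flat. About {k} kg. May be absent.
- case_mid_b: closed grey plastic sample case like the others, 64 x 96 x 32 mm high; origin and axes as case_flat. About {k} kg. May be absent.
- case_tall: closed grey plastic sample case like the others, 64 x 96 x 40 mm high; origin and axes as case_flat. About {k} kg. May be absent.
- cuvette_box: open blue box with a row of clear cuvettes in it, 60 x 110 mm, walls 32 mm high (36 mm over the cuvettes), 0.12 kg; at the start it stands on the tray's pad. Origin in the middle of the underside, x along the 60 mm, y along the 110 mm, z up. There is free bench for it at about x = 0.58, y = -0.23 to -0.32: right of the bolt, beyond the row of cases and short of the open chamber in the bench top (which begins at x = 0.636, between y = -0.40 and -0.20).
There are look-alikes about, which are no part of the job. What is shaped like the case_flat but red is not meant.

How it is judged:
On the way, in this order (a step that is already met when the one before it is completed fails the run):
1. the bolt is drawn and its handle lies in the drawn notch (value of joint bolt above 0.037 m and value of joint bolt_handle below 0.2 rad), for 0.2 s.
2. the tray is out at its front stop (value of joint tray above 0.104 m), for 0.2 s.
3. all the cases stand let go in one square column, the thinnest on top, on the pad of the pulled-out tray (horizontal distance between each of case_flat, case_mid_a, case_mid_b, case_tall and seat below 0.01 m and angle between the y axis of each of case_flat, case_mid_a, case_mid_b, case_tall and the y axis of seat, either way round below 0.12 rad and angle between each of case_flat, case_mid_a, case_mid_b, case_tall's own z axis and vertical below 0.06 rad and z of each of case_flat, case_mid_a, case_mid_b, case_tall in the frame of seat above -0.004 m and z of case_flat in the frame of case_mid_a above 0.02 m and z of case_flat in the frame of case_mid_b above 0.02 m and z of case_flat in the frame of case_tall above 0.02 m and linear speed of each of case_flat, case_mid_a, case_mid_b, case_tall below 0.02 m/s and contact force between the fingers and case_flat below 0.2 N and contact force between the fingers and case_mid_a below 0.2 N and contact force between the fingers and case_mid_b below 0.2 N and contact force between the fingers and case_tall below 0.2 N and value of joint tray above 0.08 m), for 0.3 s.
4. the tray is fully home with the column on it (horizontal distance between each of case_flat, case_mid_a, case_mid_b, case_tall and seat below 0.01 m and angle between the y axis of each of case_flat, case_mid_a, case_mid_b, case_tall and the y axis of seat, either way round below 0.12 rad and angle between each of case_flat, case_mid_a, case_mid_b, case_tall's own z axis and vertical below 0.06 rad and z of each of case_flat, case_mid_a, case_mid_b, case_tall in the frame of seat above -0.004 m and z of case_flat in the frame of case_mid_a above 0.02 m and z of case_flat in the frame of case_mid_b above 0.02 m and z of case_flat in the frame of case_tall above 0.02 m and value of joint tray below 0.005 m), for 0.2 s.
5. the bolt is shot and its handle lies in the shot notch (value of joint bolt below 0.007 m and value of joint bolt_handle below 0.2 rad), for 0.2 s.
At the end, for the whole second after the job is handed in: Tray within 5 mm of home, bolt within 7 mm of shot, handle under 0.2 rad; all cases at rest, lid up (0.06 rad), within 10 mm and 0.12 rad (either way round) of the pad's middle and direction, in one column, thinnest on top; the cuvette box upright (0.08 rad) at rest on the bench (all of step 4 and all of step 5 and linear speed of each of case_flat, case_mid_a, case_mid_b, case_tall, cuvette_box below 0.02 m/s and height (world z) of cuvette_box below 0.004 m and angle between cuvette_box's own z axis and vertical below 0.08 rad); the robot touches nothing.
Of case_mid_a, case_mid_b, case_tall only 1 to 3 are there at a start; the rules pass over those that are not, and their reading is None.
At some moment in a run one of cuvette_box may be knocked a few centimetres aside while the robot is not near it.
Once in a run the grip may slacken for a moment while it holds something.
It also fails if it takes over 210 s, if anything falls off the work surface, if the arm or the gripper's body presses on something with over 40 N, if the wrist force passes 120 N, or if a joint passes its speed limit or range.

### The arm

A 6-joint arm with a two-finger parallel gripper is mounted at the origin on a cart in front of the work surface, level with it; the furniture and walls round the work are solid. World frame = base frame: x ahead of the robot, y to its left, z up, the work surface at z = 0. Lengths are in m, angles in rad, forces in N, time in s.
With the tool pointing down it reaches from about 0.35 to 0.975 m from the base axis. Payload 7.1 kg.
Tool frame: the origin (TCP) lies on the centre line of the jaws, within the pads' length; the fingertips stand 25 mm ahead of it and the grasp point (between the pads) lies 6 mm ahead of it; z points along the fingers, y is the direction in which the jaws open and shut (so a half turn about z gives the same grasp; the last joint's range is limited). The gripper opens to 88 mm and grips with 3 to 60 N. Pads are 20 mm wide; open, the fingers measure 115 mm over their backs; the gripper's body (75 mm by 178 mm) begins 61 mm behind the grasp point.
Start: joints at [-1.246, 0.423, 1.63, -0, 1.089, -0.019], TCP at [0.211, -0.588, 0.248] pointing down, gripper open.
Joint ranges: [-3, 3], [-0.9, 2.11], [0.09, 2.58], [-1.31, 4.45], [0.11, 2.69], [-2.54, 2.54]. Speed limits (rad/s): [2.39, 2.39, 3.01, 3.14, 3.14, 3.14].

### API

Orientations are given as a rotation vector (axis times angle).
In Python, from cell import arm gives the robot as it stands.
- The arm moves only by the tool jog_arm, never from a script. Its argument "steps" is a list of rows, each a list of 3 entries, a list of its own where there are three numbers: the shift along the tool's x, y, z in units of 50 mm (1.0 is 50 mm), then the turn, a rotation vector about the tool's x, y, z in rad, then the closure in counts, from 0 (fully open) to 255 (shut). In form: [[[x, y, z], [wx, wy, wz], hand], ...]. A call has 1 to 8 rows; each row is the pose to reach, as a shift and turn from the pose commanded when the call began, along the tool's axes at that moment; what a row does not reach only later rows make up. A row lasts 1/8 s, in which the tool goes at most 62.5 mm and 10.7 degrees, less where a joint would pass 70% of its speed; a pose out of reach is approached as far as the arm can. A call with a gripper value outside its range is refused whole. The fingers move at their own pace and stop on an object; the grip force is fixed at half the most. Time passes only in rows, so rows that repeat a pose let the fingers close. It gives the time, the measured TCP pose, the force and the opening at its end, in the units of the state.
- arm.get_state(): the state, without advancing time (a new reading comes with each control period).
- arm.grab_frame(name): name is "scene" or "top" or "wrist"; returns a dict with "pixels" (420x560x3 uint8, red, green, blue), "depth" (420x560 float32, m along the optical axis (not along the pixel's ray), 0 where there is no reading), "fx", "fy", "cx", "cy" (pixels), "D" ([k1, k2, p1, p2, k3] as OpenCV has them; the pictures are not rectified), "R" (3x3) and "t" (3): a world point X has camera coordinates R X + t; the wrist camera has in their place "mount" (4x4, takes a point from camera to tool coordinates, whose origin is the TCP and whose axes are the flange's). Camera axes: x right, y down, z forward; pixel columns grow to the right and rows downward; lengths in m; the calibration is good to about 2 mm. A picture is of the moment at which its call begins: read the wrist's pose just before it.
- arm.sign_off(): hands the job in, once; it reports no verdict.
The state is a dict: "t": time; "qpos": joint angles; "joint_vel": joint speeds; "joint_efforts": joint torques, N m; "tool_pos": TCP position; "eef_rot": TCP orientation; "wrist_force": force on the tool from outside, world axes, zero at the start; "moment": the same for the moment, N m; "width": opening from 0.0 (shut) to 1.0 (fully open).
Only numpy, scipy, OpenCV 4.12 (cv2) and the standard library are available. Lean on these libraries where they do the work, as an engineer would, in place of code of your own. Each camera call takes 0.05 s, during which the arm holds its last target. There are 200 camera calls.

## Working session

There is one attempt and no reset: what is moved stays moved. The work goes in short steps, Python scripts to look and compute and a tool call to move; the robot and the scene stay as the last step left them, time stands still between calls to the robot, and variables do not carry over. Pictures are saved under pics/ and viewed, about 12 in all and at most 16, crops included, and the job is handed in when it is done.

Besides the shell and the picture viewer there is one more tool, called after ">>>" as name(argument=value, ...) on one line, values as JSON. jog_arm: Moves the arm, as the interface text tells. Its arguments: {"type":"object","properties":{"steps":{"type":"array"}},"required":["steps"]}

```bash
mkdir -p pics; ls
cat > h.py <<'E'
import numpy as np, cv2
from scipy.spatial.transform import Rotation as Ro
from cell import arm
def grab(n):
    s=arm.get_state(); f=arm.grab_frame(n)
    f['K']=np.array([[f['fx'],0,f['cx']],[0,f['fy'],f['cy']],[0,0,1.]]); f['D']=np.array(f['D'],float)
    if 'R' in f and f['R'] is not None: f['R']=np.array(f['R']); f['c']=-f['R'].T@np.array(f['t']); f['Rw']=f['R'].T
    else:
        M=np.array(f['mount']); T=np.eye(4); T[:3,:3]=Ro.from_rotvec(s['eef_rot']).as_matrix(); T[:3,3]=s['tool_pos']
        W=T@M; f['Rw']=W[:3,:3]; f['c']=W[:3,3]
    return f
def save(f,name,crop=None,scale=1):
    im=f['pixels'][:,:,::-1]
    if crop: x0,y0,x1,y1=crop; im=im[y0:y1,x0:x1]
    if scale!=1: im=cv2.resize(im,None,fx=scale,fy=scale,interpolation=cv2.INTER_CUBIC)
    cv2.imwrite('pics/'+name,im)
def ray(f,uv,z):
    uv=np.array(uv,float).reshape(-1,1,2); p=cv2.undistortPoints(uv,f['K'],f['D']).reshape(-1,2)
    d=np.c_[p,np.ones(len(p))]@f['Rw'].T
    return f['c']+d*((z-f['c'][2])/d[:,2])[:,None]
def cloud(f):
    h,w=f['depth'].shape; vv,uu=np.mgrid[:h,:w]
    p=cv2.undistortPoints(np.stack([uu,vv],-1).reshape(-1,1,2).astype(float),f['K'],f['D']).reshape(-1,2)
    d=f['depth'].reshape(-1,1); P=np.c_[p,np.ones(len(p))]*d
    P=P@f['Rw'].T+f['c']; P[d[:,0]==0]=np.nan
    return P.reshape(h,w,3)
def st():
    s=arm.get_state(); print('t',round(s['t'],2),'pos',np.round(s['tool_pos'],4),'rot',np.round(s['eef_rot'],3),'F',np.round(s['wrist_force'],1),'w',round(s['width'],3),'q',np.round(s['qpos'],2)); return s
def delta(target,z_rot=None):
    s=arm.get_state(); R=Ro.from_rotvec(s['eef_rot']).as_matrix()
    return R.T@(np.array(target)-s['tool_pos'])/0.05
E
python3 - <<'E'
from h import *
st()
for n in ('scene','top'):
    f=grab(n); save(f,n+'0.png'); print(n,f['c'],f['depth'].max())
s=arm.get_state(); print(Ro.from_rotvec(s['eef_rot']).as_matrix().round(3))
E
```

```text
pics
t 0.0 pos [ 0.2105 -0.5879  0.2469] rot [-3.094 -0.537  0.   ] F [-0.3  0.5  0.5] w 1.003 q [-1.25  0.42  1.63 -0.    1.09 -0.02]
scene [0.02748223 0.76506729 0.52227136] 3.9267004
top [ 0.39017525 -0.14399452  1.0223624 ] 2.03231
[[ 0.941  0.337 -0.   ]
 [ 0.337 -0.941  0.001]
 [-0.    -0.001 -1.   ]]
```

View pics/scene0.png

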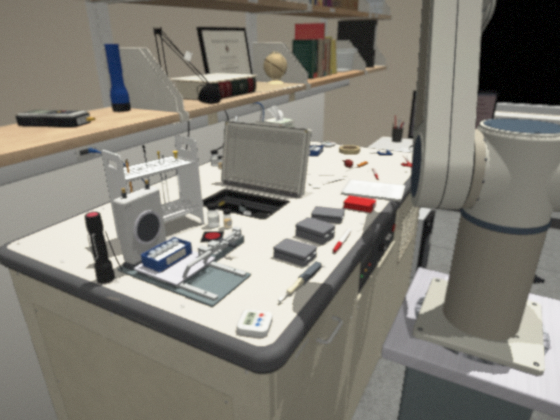

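View pics/top0.png

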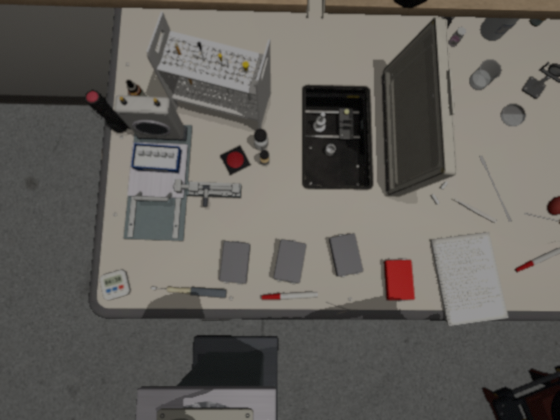

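Top view: three grey closed cases at about (234,262), (289,261) and (346,255). The red case at (400,280) is the look-alike, and the dark grey open case at (420,110) and the notebook at (470,278) are not meant either. The station is at the left, with the cuvette box at (157,157), the bolt at (207,190) and the tray bar near (155,200). Next I measure and check one close crop.

```bash
cat > cases.py <<'E'
from h import *
def cases(f=None,verbose=True):
    f=f or grab('top'); P=cloud(f); im=f['pixels'].astype(int)
    z=P[...,2]; sat=im.max(2)-im.min(2)
    m=((z>0.018)&(z<0.16)&(sat<25)&(im.max(2)<150)).astype(np.uint8)
    m=cv2.morphologyEx(m,cv2.MORPH_OPEN,np.ones((5,5),np.uint8))
    n,l,s,c=cv2.connectedComponentsWithStats(m)
    out=[]
    for i in range(1,n):
        if s[i,4]<300 or s[i,4]>3000: continue
        zt=np.nanmedian(z[l==i])
        t=((l==i)&(abs(z-zt)<0.006)).astype(np.uint8)
        cn=max(cv2.findContours(t,0,2)[0],key=cv2.contourArea).reshape(-1,2)
        W=ray(f,cn,zt)[:,:2]; r=cv2.minAreaRect((W*1000).astype(np.float32))
        b=cv2.boxPoints(r); e=b[1]-b[0]; e2=b[2]-b[1]; L=e if np.hypot(*e)>np.hypot(*e2) else e2
        a=np.degrees(np.arctan2(L[1],L[0]))%180
        out.append((np.array(r[0])/1000,zt,a,r[1],c[i]))
        if verbose: print('px',c[i].round(),'xy',np.round(r[0],1),'size',np.round(r[1],1),'ztop',round(zt*1000,1),'long axis deg',round(a,1))
    return out
E
python3 - <<'E'
from cases import *
f=grab('top'); save(f,'stn.png',(90,60,370,290),2.8)
cases(f)
P=cloud(f)
# detector/base/bluebox/pad samples
for uv in [(157,157),(150,160),(130,239),(180,239),(184,130),(155,200),(207,190),(207,203),(157,178),(350,230)]:
    print(uv,P[uv[1],uv[0]].round(3))
hsv=cv2.cvtColor(f['pixels'],cv2.COLOR_RGB2HSV); m=((hsv[...,0]>100)&(hsv[...,0]<130)&(hsv[...,1]>110)&(hsv[...,2]>40)).astype(np.uint8)
n,l,s,c=cv2.connectedComponentsWithStats(m)
for i in range(1,n):
    if s[i,4]>80: 
        cn=np.argwhere(l==i)[:,::-1].astype(float); W=ray(f,cn,0.0575)[:,:2]*1000; print('blue',c[i],s[i],cv2.minAreaRect(W.astype(np.float32)))
E
```

```text
px [497.  26.] xy [1062.2 -736.8] size [63.3 28.5] ztop 55.4 long axis deg 68.9
px [486.  73.] xy [ 946.  -707.8] size [45.5 21.1] ztop 47.7 long axis deg 43.6
px [216.  97.] xy [841.3  -7.2] size [218.1  67.5] ztop 64.7 long axis deg 78.0
px [143. 124.] xy [750.1 131.5] size [ 32.7 119.4] ztop 100.1 long axis deg 103.2
px [154. 152.] xy [705.1 163.7] size [35.7 52.6] ztop 49.5 long axis deg 94.1
px [158. 182.] xy [661.3 136.9] size [135.9 123.8] ztop 25.1 long axis deg 88.5
px [214. 189.] xy [614.   -2.6] size [86.5 26.2] ztop 37.2 long axis deg 86.5
px [346. 255.] xy [ 463.3 -326.6] size [97.1 64. ] ztop 25.9 long axis deg 10.9
px [290. 261.] xy [ 445.8 -190.5] size [63.7 96.8] ztop 39.7 long axis deg 170.0
px [235. 262.] xy [442.3 -59.6] size [63.9 95.8] ztop 31.8 long axis deg 175.3
(157, 157) [0.693 0.135 0.046]
(150, 160) [0.686 0.152 0.045]
(130, 239) [0.496 0.198 0.007]
(180, 239) [0.498 0.078 0.004]
(184, 130) [0.769 0.077 0.031]
(155, 200) [0.583 0.129 0.06 ]
(207, 190) [0.615 0.012 0.037]
(207, 203) [0.582 0.01  0.04 ]
(157, 178) [0.647 0.139 0.022]
(350, 230) [ 0.526 -0.342  0.   ]
```

View pics/stn.png

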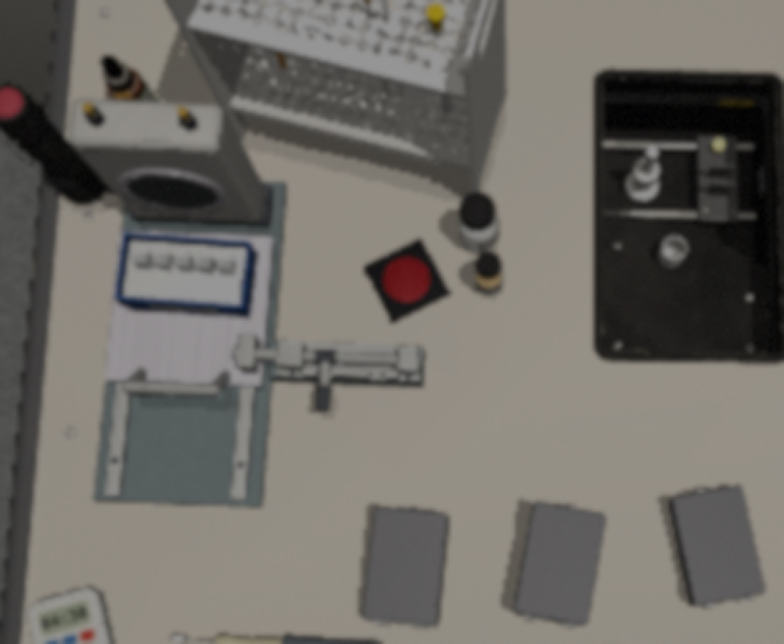

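The crop confirms it: three plain grey cases, flat 26 mm at crop (715,545), tall 40 mm at (555,562) and mid 32 mm at (405,565). The cuvette box is at (187,273), the pull bar at (170,387) and the bolt handle at (322,398), pointing at the robot. Next is the station's pose.

Run:
```python
from h import *
f=grab('top'); P=cloud(f); im=f['pixels'].astype(int); z=P[...,2]
x,y=P[...,0],P[...,1]
m=((im[...,1]-im[...,0]>6)&(x>0.44)&(x<0.8)&(y>0.03)&(y<0.24)&(z<0.02)).astype(np.uint8)
cn=np.argwhere(m)[:,::-1].astype(float); W=ray(f,cn,0.006)[:,:2]*1000
r=cv2.minAreaRect(W.astype(np.float32)); print('base',r, cv2.boxPoints(r).round(1).tolist(), m.sum())
# bar
b=(z>0.05)&(z<0.068)&(x>0.55)&(x<0.61)&(y>0.06)&(y<0.2)
Q=P[b]; print('bar',len(Q),np.nanmedian(Q,0).round(4),np.ptp(Q[:,:2],axis=0), cv2.fitLine(Q[:,:2].astype(np.float32),2,0,.01,.01).ravel())
# rod / handle
b=(z>0.03)&(x>0.56)&(x<0.64)&(y<0.06)&(y>-0.06); v,u=np.where(b)
for i in range(0,len(v),1):
    pass
for X in np.arange(0.565,0.64,0.005):
    k=b&(abs(x-X)<0.0025)
    if k.sum(): print(round(X,3),k.sum(),'y',np.nanpercentile(y[k],[5,50,95]).round(3),'z',np.nanmedian(z[k]).round(3))
# blue box
k=(z>0.05)&(z<0.07)&(x>0.63)&(x<0.74)&(y>0.05)&(y<0.22); Q=P[k]; print('box',len(Q),cv2.minAreaRect((Q[:,:2]*1000).astype(np.float32)))
save(f,'bolt.png',(165,170,250,225),8)
```

```text
base ((643.8876953125, 139.04409790039062), (139.57330322265625, 289.9909973144531), 88.55384063720703) [[497.20001220703125, 72.9000015258789], [787.0999755859375, 65.5999984741211], [790.5999755859375, 205.10000610351562], [500.70001220703125, 212.5]] 1560
bar 152 [0.5876 0.139  0.0596] [0.01429177 0.07925075] [0.01676822 0.9998594  0.58766806 0.13861395]
0.575 10 y [0.01  0.015 0.02 ] z 0.041
0.58 9 y [0.011 0.015 0.02 ] z 0.041
0.585 12 y [0.009 0.014 0.02 ] z 0.041
0.59 12 y [0.009 0.014 0.02 ] z 0.042
0.595 10 y [0.009 0.013 0.018] z 0.041
0.6 6 y [0.011 0.014 0.016] z 0.039
0.605 68 y [-0.046 -0.009  0.028] z 0.039
0.61 61 y [-0.057  0.002  0.051] z 0.039
0.615 69 y [-0.055  0.007  0.051] z 0.041
0.62 105 y [-0.054 -0.     0.054] z 0.042
0.625 64 y [-0.056  0.014  0.052] z 0.043
0.63 26 y [-0.056  0.038  0.052] z 0.046
0.635 1 y [0.051 0.051 0.051] z 0.042
box 501 ((677.4888916015625, 133.866943359375), (121.75312042236328, 88.30785369873047), 86.86980438232422)
```

View pics/bolt.png

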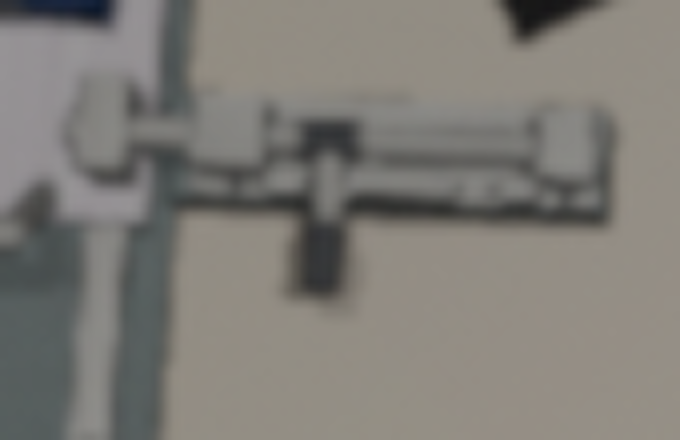

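The crop shows the handle's dark grip at crop (320,258), lying in the left (shot) notch with its axis along x. The knob is at about (0.584, 0.0145) and the station's yaw is about -0.022 rad. I move above the knob.

>>> jog_arm(steps=[[[1.1,-0.85,0.1],[0,0,0.04],0],[[2.2,-1.75,0.2],[0,0,0.08],0],[[3.3,-2.65,0.3],[0,0,0.12],0],[[4.4,-3.5,0.4],[0,0,0.16],0],[[5.5,-4.4,0.6],[0,0,0.2],0],[[6.6,-5.3,0.8],[0,0,0.24],0],[[7.7,-6.15,1.0],[0,0,0.28],0],[[8.8,-7.0,1.2],[0,0,0.32],0]])

```text
t: 1.2
tool_pos: [0.4731, -0.1638, 0.1968]
eef_rot: [3.141, 0.035, 0.001]
wrist_force: [1.1, 0.2, -0.1]
width: 1.003
```

Run:
```python
from h import *
st(); print(delta([0.584,0.0145,0.18]))
s=arm.get_state(); R=Ro.from_rotvec(s['eef_rot']).as_matrix(); print('psi',np.arctan2(R[1,0],R[0,0]))
```

```text
t 1.2 pos [ 0.4731 -0.1638  0.1968] rot [3.141e+00 3.500e-02 1.000e-03] F [ 1.1  0.2 -0.1] w 1.003 q [-0.36  0.31  1.94 -0.    0.89  1.19]
[ 2.29807894 -3.51523681  0.33692183]
psi 0.02243237214469313
```

>>> jog_arm(steps=[[[0.7,-1.0,0.1],[0,0,0.02],0],[[1.4,-2.0,0.2],[0,0,0.04],0],[[2.0,-3.0,0.3],[0,0,0.045],0],[[2.3,-3.52,0.34],[0,0,0.045],0],[[2.3,-3.52,0.34],[0,0,0.045],0]])

```text
t: 1.82
tool_pos: [0.5835, 0.0149, 0.1795]
eef_rot: [-3.141, 0.028, 0.0]
wrist_force: [-0.7, -0.1, 0.0]
width: 0.997
```

```bash
cat >> h.py <<'E'
def to(target,psi=None):
    s=arm.get_state(); R=Ro.from_rotvec(s['eef_rot']).as_matrix(); d=R.T@(np.array(target)-s['tool_pos'])/0.05
    p=np.arctan2(R[1,0],R[0,0]); print('shift',d.round(3),'psi',round(p,4),'wz',None if psi is None else round(-((psi-p+np.pi)%(2*np.pi)-np.pi),4),'tilt',R[:,2].round(3))
E
python3 - <<'E'
from h import *
st(); f=grab('wrist'); save(f,'w1.png'); P=cloud(f); np.savez('w1.npz',P=P); print(f['c'],f['mount'])
E
```

```text
t 1.82 pos [0.5835 0.0149 0.1795] rot [-3.141  0.028  0.   ] F [-0.7 -0.1  0. ] w 0.997 q [0.01 0.45 1.77 0.   0.92 1.59]
[0.65495106 0.01258332 0.31502108] [[ 3.59727123e-06 -9.63594587e-01 -2.67367673e-01  7.14251964e-02]
 [ 9.99999828e-01 -1.53520736e-04  5.66743987e-04  1.05137979e-03]
 [-5.87157920e-04 -2.67367628e-01  9.63594420e-01 -1.35527896e-01]
 [ 0.00000000e+00  0.00000000e+00  0.00000000e+00  1.00000000e+00]]
```

View pics/w1.png

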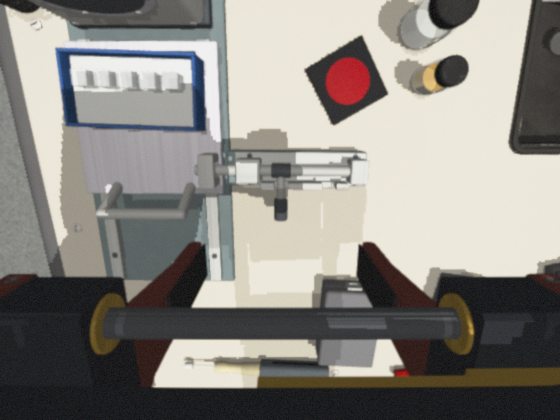

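Wrist view: the knob's grip is at (281,208), in the left notch. The pull bar runs from (103,213) to (187,213), and the cuvette box is at (131,90).

Run:
```python
from h import *
f=grab('wrist'); P=cloud(f)
print('knob',ray(f,[(281,202),(281,208),(281,218)],0.036).round(4), P[208,281],P[200,281],P[218,281])
print('rod', ray(f,[(240,170),(330,170)],0.036).round(4))
print('bar',ray(f,[(103,213),(145,213),(187,213)],0.056).round(4),P[213,145])
im=f['pixels'].astype(int); 
Q=P.reshape(-1,3); k=(Q[:,2]>0.05)&(Q[:,2]<0.066)&(Q[:,0]>0.56)&(Q[:,0]<0.605)&(Q[:,1]>0.08)&(Q[:,1]<0.2)
A=Q[k]; print(len(A),A.mean(0),cv2.fitLine(A[:,:2].astype(np.float32),2,0,.01,.01).ravel())
k=(Q[:,2]>0.03)&(Q[:,0]>0.56)&(Q[:,0]<0.598)&(Q[:,1]>-0.01)&(Q[:,1]<0.04)
A=Q[k]; print('knob',len(A),A.min(0),A.max(0),A.mean(0))
# base edge right: sample rows for teal edge
hsv=cv2.cvtColor(f['pixels'],cv2.COLOR_RGB2HSV)
pts=[]
for v in range(235,275,4):
    r=hsv[v,205:260,1].astype(int); g=np.diff(cv2.GaussianBlur(r.astype(np.float32).reshape(1,-1),(5,5),0).ravel()); pts.append((205+int(np.argmin(g))+.5,v))
print(ray(f,[pts[0],pts[-1]],0.006), pts[0],pts[-1])
to([0.584,0.0145,0.0], -0.022)
```

```text
knob [[0.5874 0.0128 0.036 ]
 [0.5816 0.0129 0.036 ]
 [0.5716 0.0131 0.036 ]] [0.58270646 0.01291257 0.04042469] [0.59047193 0.01276019 0.04064282] [0.57281239 0.01310674 0.04012067]
rod [[ 0.6186  0.0501  0.036 ]
 [ 0.6169 -0.033   0.036 ]]
bar [[0.5853 0.1723 0.056 ]
 [0.5845 0.1344 0.056 ]
 [0.5838 0.0968 0.056 ]] [0.5855704  0.13256653 0.05988326]
1041 [0.58632055 0.13768534 0.05757273] [0.02013078 0.99979734 0.5863206  0.13768534]
knob 343 [0.57119833 0.00894898 0.03056276] [0.59797661 0.02086437 0.0420338 ] [0.58441415 0.01478219 0.0389514 ]
[[0.54501816 0.09459683 0.006     ]
 [0.50216602 0.09832367 0.006     ]] (206.5, 235) (206.5, 271)
shift [ 0.035 -0.033  3.592] psi -0.0206 wz 0.0014 tilt [-0.001 -0.    -1.   ]
```

>>> jog_arm(steps=[[[0,0.02,0.9],[0,0,0],120],[[-0.03,0.02,1.8],[0,0,0],120],[[-0.03,0.02,2.4],[0,0,0],120],[[-0.03,0.02,2.57],[0,0,0],120],[[-0.03,0.02,2.57],[0,0,0],120],[[-0.03,0.02,2.57],[0,0,0],255],[[-0.03,0.02,2.57],[0,0,0],255],[[-0.03,0.02,2.57],[0,0,0],255]])

```text
t: 2.92
tool_pos: [0.5819, 0.0122, 0.0522]
eef_rot: [-3.141, 0.033, -0.002]
wrist_force: [0.5, 2.7, 0.6]
width: 0.226
```

>>> jog_arm(steps=[[[0,0,0],[0,0,0],255],[[0,0,0],[0,0,0],255],[[0,0,0],[0,0,0],255]])

```text
t: 3.3
tool_pos: [0.5818, 0.0131, 0.052]
eef_rot: [-3.14, 0.034, -0.001]
wrist_force: [-0.7, 5.5, 3.6]
width: 0.14
```

>>> jog_arm(steps=[[[0.01,0,-0.11],[0,0,0],255],[[0.035,0,-0.22],[0,0,0],255],[[0.08,0,-0.33],[0,0,0],255],[[0.13,0,-0.43],[0,0,0],255],[[0.21,0,-0.53],[0,0,0],255],[[0.29,0,-0.6],[0,0,0],255],[[0.33,0,-0.63],[0,0,0],255],[[0.33,0,-0.63],[0,0,0],255]])

```text
t: 4.3
tool_pos: [0.5974, 0.0115, 0.0833]
eef_rot: [3.141, -0.033, -0.002]
wrist_force: [-4.8, 2.4, 0.0]
width: 0.135
```

>>> jog_arm(steps=[[[0,0.12,0],[0,0,0],255],[[0,0.25,0],[0,0,0],255],[[0,0.4,0],[0,0,0],255],[[0,0.55,0],[0,0,0],255],[[0,0.7,0],[0,0,0],255],[[0,0.82,0],[0,0,0],255],[[0,0.9,0],[0,0,0],255],[[0,0.9,0],[0,0,0],255]])

```text
t: 5.3
tool_pos: [0.5962, -0.0304, 0.0832]
eef_rot: [-3.137, 0.036, 0.003]
wrist_force: [-5.3, 18.8, 1.2]
width: 0.136
```

Drawn against its stop. Now I lower the handle into the drawn notch.

>>> jog_arm(steps=[[[0,-0.04,0],[0,0,0],255],[[-0.08,-0.04,0.08],[0,0,0],255],[[-0.16,-0.04,0.17],[0,0,0],255],[[-0.22,-0.04,0.27],[0,0,0],255],[[-0.28,-0.04,0.39],[0,0,0],255],[[-0.32,-0.04,0.5],[0,0,0],255],[[-0.33,-0.04,0.62],[0,0,0],255],[[-0.33,-0.04,0.63],[0,0,0],255]])

```text
t: 6.3
tool_pos: [0.5839, -0.0296, 0.0538]
eef_rot: [-3.14, 0.034, -0.011]
wrist_force: [-0.5, 12.4, 10.8]
width: 0.138
```

>>> jog_arm(steps=[[[0,0,0],[0,0,0],150],[[0,0,0],[0,0,0],120],[[0,0,0],[0,0,0],120],[[-0.1,0,-0.7],[0,0,0],120],[[-0.1,-0.4,-1.6],[0,0,0],60],[[-0.1,-0.6,-2.5],[0,0,0],0],[[-0.1,-0.6,-2.5],[0,0,0],0]])

```text
t: 7.18
tool_pos: [0.5786, -0.0005, 0.18]
eef_rot: [3.141, -0.032, 0.011]
wrist_force: [-0.1, -0.9, 0.2]
width: 0.831
```

Run:
```python
from h import *
st(); f=grab('wrist'); P=cloud(f); save(f,'w2.png',(60,80,460,260),2)
Q=P.reshape(-1,3)
k=(Q[:,2]>0.03)&(Q[:,0]>0.56)&(Q[:,0]<0.598)&(Q[:,1]>-0.07)&(Q[:,1]<0.04)
A=Q[k]; print('knob',len(A),A.min(0),A.max(0),np.median(A,0))
k=(Q[:,2]>0.05)&(Q[:,2]<0.066)&(Q[:,0]>0.56)&(Q[:,0]<0.605)&(Q[:,1]>0.08)&(Q[:,1]<0.2)
A=Q[k]; print(len(A),A.min(0),A.max(0),A.mean(0),cv2.fitLine(A[:,:2].astype(np.float32),2,0,.01,.01).ravel())
to([0.5855,0.1365,0.12],np.pi/2-0.02)
```

```text
t 7.17 pos [ 5.786e-01 -5.000e-04  1.800e-01] rot [ 3.141 -0.032  0.011] F [-0.1 -0.9  0.2] w 0.831 q [-0.02  0.44  1.79 -0.    0.91  1.57]
knob 17391 [ 0.56378686 -0.06542004  0.03333575] [0.59799981 0.03999992 0.27397267] [ 0.59183235 -0.03821011  0.25065274]
1001 [0.58026712 0.09876319 0.05002841] [0.59407456 0.18016891 0.06093733] [0.58601092 0.13771422 0.0576575 ] [0.02073195 0.99978507 0.58601093 0.13771422]
shift [ 0.107 -2.749  1.157] psi -0.0208 wz -1.5716 tilt [ 0.003 -0.    -1.   ]
```

View pics/w2.png

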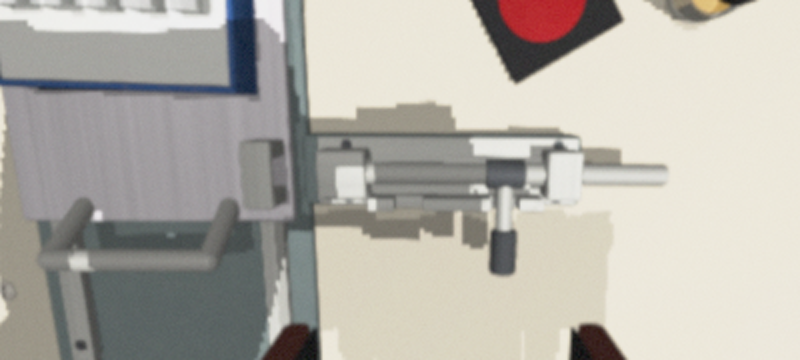

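The bolt is drawn: the handle is at crop (503,240), down in the right notch, and the rod is out of the keeper. Next, the tray bar.

>>> jog_arm(steps=[[[0.02,-0.7,0],[0,0,-0.18],60],[[0.04,-1.4,0],[0,0,-0.36],60],[[0.06,-2.1,0],[0,0,-0.54],60],[[0.1,-2.73,0.2],[0,0,-0.72],60],[[0.1,-2.73,0.4],[0,0,-0.9],60],[[0.1,-2.73,0.6],[0,0,-1.08],60],[[0.1,-2.73,0.8],[0,0,-1.26],60],[[0.1,-2.73,1.0],[0,0,-1.44],60]])

```text
t: 8.22
tool_pos: [0.5829, 0.1348, 0.124]
eef_rot: [-2.377, -2.052, 0.005]
wrist_force: [-0.1, -0.4, -0.2]
width: 0.767
```

Run:
```python
from h import *
st();to([0.5855,0.136,0.068],np.pi/2-0.02)
```

```text
t 8.22 pos [0.5829 0.1348 0.124 ] rot [-2.377 -2.052  0.005] F [-0.1 -0.4 -0.2] w 0.767 q [ 0.21  0.55  1.76 -0.    0.83  0.35]
shift [0.032 0.052 1.12 ] psi 1.4243 wz -0.1265 tilt [-0.003 -0.001 -1.   ]
```

>>> jog_arm(steps=[[[0.03,0.05,0.3],[0,0,-0.126],60],[[0.03,0.05,0.8],[0,0,-0.126],60],[[0.03,0.05,1.12],[0,0,-0.126],60],[[0.03,0.05,1.12],[0,0,-0.126],60],[[0.03,0.05,1.12],[0,0,-0.126],255],[[0.03,0.05,1.12],[0,0,-0.126],255],[[0.03,0.05,1.12],[0,0,-0.126],255],[[0.03,0.05,1.12],[0,0,-0.126],255]])

```text
t: 9.22
tool_pos: [0.587, 0.1368, 0.0709]
eef_rot: [2.25, 2.192, 0.001]
wrist_force: [-0.1, -0.5, 0.4]
width: 0.346
```

Run:
```python
from h import *
st();to([0.47,0.136,0.068],np.pi/2-0.02)
```

```text
t 9.22 pos [0.587  0.1368 0.0709] rot [2.250e+00 2.192e+00 1.000e-03] F [-0.1 -0.5  0.4] w 0.346 q [0.21 0.63 1.77 0.   0.74 0.24]
shift [-0.077 -2.338  0.056] psi 1.5448 wz -0.006 tilt [ 0.001  0.    -1.   ]
```

>>> jog_arm(steps=[[[0,0,0.02],[0,0,0],255],[[0,0,0.02],[0,0,0],255],[[0,0,0.02],[0,0,0],255],[[0,-0.2,0.02],[0,0,0],255],[[0,-0.5,0.02],[0,0,0],255],[[0,-0.9,0.02],[0,0,0],255],[[0,-1.3,0.02],[0,0,0],255],[[0,-1.7,0.02],[0,0,0],255]])

```text
t: 10.22
tool_pos: [0.5006, 0.1389, 0.0694]
eef_rot: [2.25, 2.192, 0.001]
wrist_force: [4.6, 0.6, -6.9]
width: 0.103
```

>>> jog_arm(steps=[[[0,-0.25,0],[0,0,0],255],[[0,-0.42,0],[0,0,0],255],[[0,-0.52,0],[0,0,0],255],[[0,-0.56,0],[0,0,0],255],[[0,-0.56,0],[0,0,0],255]])

```text
t: 10.85
tool_pos: [0.4761, 0.1397, 0.0694]
eef_rot: [2.248, 2.191, 0.006]
wrist_force: [9.6, -2.0, -12.9]
width: 0.104
```

>>> jog_arm(steps=[[[0,0,0],[0,0,0],180],[[0,0,0],[0,0,0],120],[[0,0,0],[0,0,0],60],[[0,0,-0.6],[0,0,0],30],[[0,0.2,-1.5],[0,0,0],0],[[0,0.8,-2.5],[0,0,0],0],[[-0.4,1.6,-3.2],[0,0,0],0],[[-0.6,2.2,-3.2],[0,0,0],0]])

```text
t: 11.85
tool_pos: [0.5859, 0.1065, 0.2333]
eef_rot: [2.248, 2.189, 0.009]
wrist_force: [0.1, 0.5, -1.0]
width: 0.974
```

Run:
```python
from h import *
st(); f=grab('wrist'); P=cloud(f); save(f,'w3.png'); Q=P.reshape(-1,3)
k=(Q[:,2]>0.054)&(Q[:,2]<0.066)&(Q[:,0]>0.52)&(Q[:,0]<0.66)&(Q[:,1]>0.04)&(Q[:,1]<0.24)
A=Q[k]; r=cv2.minAreaRect((A[:,:2]*1000).astype(np.float32)); print('box',len(A),r,cv2.boxPoints(r).round().tolist())
```

```text
t 11.85 pos [0.5859 0.1065 0.2333] rot [2.248 2.189 0.009] F [ 0.1  0.5 -1. ] w 0.974 q [0.16 0.39 1.71 0.   1.03 0.19]
box 1711 ((578.403564453125, 139.25477600097656), (109.16739654541016, 60.008033752441406), 86.65352630615234) [[545.0, 87.0], [605.0, 83.0], [612.0, 192.0], [552.0, 195.0]]
```

View pics/w3.png

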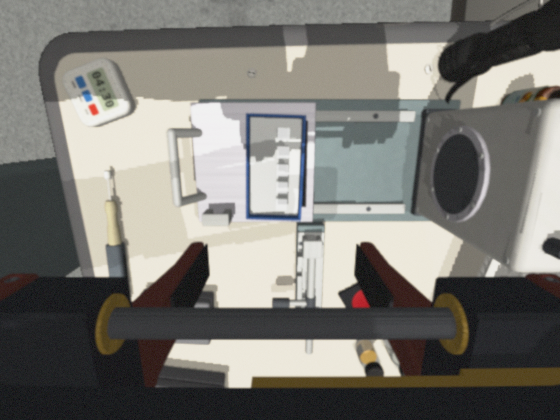

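The tray is out. The box is at (275,165) in the picture, at (0.578, 0.139) with its long axis at 86.7°. Now I grip it across its 60 mm.

Run:
```python
from h import *
to([0.5785,0.1395,0.058],1.512)
```

```text
shift [ 0.674 -0.238  3.477] psi 1.5438 wz 0.0318 tilt [ 0.007  0.    -1.   ]
```

>>> jog_arm(steps=[[[0.3,-0.12,0.9],[0,0,0.03],0],[[0.67,-0.24,1.7],[0,0,0.03],0],[[0.67,-0.24,2.5],[0,0,0.03],0],[[0.67,-0.24,3.1],[0,0,0.03],0],[[0.67,-0.24,3.47],[0,0,0.03],0],[[0.67,-0.24,3.47],[0,0,0.03],0],[[0.67,-0.24,3.47],[0,0,0.03],255],[[0.67,-0.24,3.47],[0,0,0.03],255]])

```text
t: 12.9
tool_pos: [0.5728, 0.1408, 0.0572]
eef_rot: [2.282, 2.157, 0.003]
wrist_force: [0.1, 0.5, -0.4]
width: 0.809
```

>>> jog_arm(steps=[[[0,0,0],[0,0,0],255],[[0,0,0],[0,0,0],255],[[0,0,-0.3],[0,0,0],255],[[0,0,-0.7],[0,0,0],255],[[0,0,-1.2],[0,0,0],255]])

```text
t: 13.52
tool_pos: [0.5715, 0.1406, 0.1173]
eef_rot: [-2.283, -2.158, 0.001]
wrist_force: [1.0, -0.1, -1.4]
width: 0.678
```

Run:
```python
from h import *
st();to([0.580,-0.275,0.16],np.pi/2-0.03)
```

```text
t 13.53 pos [0.5715 0.1406 0.1173] rot [-2.283e+00 -2.158e+00  1.000e-03] F [ 1.  -0.1 -1.4] w 0.678 q [0.22 0.55 1.79 0.   0.81 0.28]
shift [-8.289  0.634 -0.854] psi 1.5148 wz -0.026 tilt [-0. -0. -1.]
```

>>> jog_arm(steps=[[[-0.5,0.1,-0.5],[0,0,0],255],[[-1.3,0.2,-0.8],[0,0,0],255],[[-2.2,0.3,-0.8],[0,0,0],255],[[-3.1,0.4,-0.8],[0,0,0],255],[[-4.1,0.5,-0.8],[0,0,0],255],[[-5.1,0.6,-0.8],[0,0,0],255],[[-6.1,0.6,-0.8],[0,0,0],255],[[-7.1,0.6,-0.8],[0,0,0],255]])

```text
t: 14.52
tool_pos: [0.5817, -0.2171, 0.1573]
eef_rot: [2.282, 2.158, 0.001]
wrist_force: [1.0, 0.3, -1.1]
width: 0.681
```

Run:
```python
from h import *
st();to([0.580,-0.278,0.036],np.pi/2-0.03)
```

```text
t 14.53 pos [ 0.5817 -0.2171  0.1573] rot [2.282e+00 2.158e+00 1.000e-03] F [ 1.   0.3 -1.1] w 0.681 q [-0.38  0.53  1.7   0.    0.91 -0.32]
shift [-1.218  0.031  2.427] psi 1.5148 wz -0.026 tilt [ 0.001 -0.    -1.   ]
```

>>> jog_arm(steps=[[[-0.7,0.03,0.4],[0,0,0],255],[[-1.2,0.03,1.1],[0,0,0],255],[[-1.22,0.03,1.8],[0,0,0],255],[[-1.22,0.03,2.3],[0,0,0],255],[[-1.22,0.03,2.48],[0,0,0],255],[[-1.22,0.03,2.5],[0,0,0],255],[[-1.22,0.03,2.5],[0,0,0],180],[[-1.22,0.03,2.5],[0,0,0],60]])

```text
t: 15.52
tool_pos: [0.5807, -0.2767, 0.032]
eef_rot: [2.281, 2.157, 0.001]
wrist_force: [0.2, 0.8, -0.2]
width: 0.749
```

>>> jog_arm(steps=[[[0,0,0],[0,0,0],0],[[0,0,0],[0,0,0],0],[[0,0,-0.5],[0,0,0],0],[[0,0,-1.2],[0,0,0],0],[[0,0,-2.0],[0,0,0.18],0],[[0,-0.5,-3.0],[0,0,0.36],0],[[0.2,-1.2,-3.6],[0,0,0.54],0],[[0.6,-2.0,-3.6],[0,0,0.72],0]])

```text
t: 16.52
tool_pos: [0.4825, -0.2417, 0.2137]
eef_rot: [2.897, 1.205, 0.006]
wrist_force: [0.5, -0.5, -0.2]
width: 1.0
```

Run:
```python
from cases import *
st(); f=grab('top'); save(f,'t2.png'); cases(f)
to([0.45,-0.19,0.18],np.radians(-10))
```

```text
t 16.52 pos [ 0.4825 -0.2417  0.2137] rot [2.897 1.205 0.006] F [ 0.5 -0.5 -0.2] w 1.0 q [-0.49  0.34  1.85 -0.    0.95  0.3 ]
px [497.  26.] xy [1062.4 -730.6] size [60.3 24.6] ztop 55.6 long axis deg 60.0
px [486.  72.] xy [ 945.7 -707.3] size [45.6 21.6] ztop 48.8 long axis deg 43.6
px [213.  97.] xy [841.9  -7. ] size [218.1  65.3] ztop 65.1 long axis deg 77.6
px [143. 124.] xy [745.8 126.5] size [ 15.6 103.9] ztop 100.9 long axis deg 96.8
px [214. 189.] xy [614.3  -5.3] size [84.5 25.5] ztop 37.2 long axis deg 86.7
px [154. 202.] xy [586.8 141.9] size [104.3  74.6] ztop 25.7 long axis deg 88.9
px [235. 262.] xy [442.1 -59.6] size [64.  95.3] ztop 31.7 long axis deg 175.3
px [345. 260.] xy [ 450.5 -322.8] size [59.2 46.7] ztop 25.7 long axis deg 64.0
shift [ 0.306 -1.044  0.631] psi 0.7809 wz 0.9555 tilt [-0.003  0.002 -1.   ]
```

View pics/t2.png

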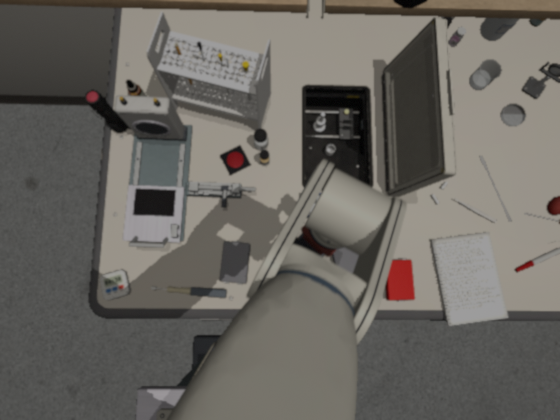

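The top view shows the black pad clear at (155,203) and the tray out. Next, the tall case.

>>> jog_arm(steps=[[[0.0,-0.3,0],[0,0,0.18],0],[[0.1,-0.6,0],[0,0,0.36],0],[[0.2,-0.9,0],[0,0,0.54],0],[[0.3,-1.04,0],[0,0,0.72],0],[[0.3,-1.04,0],[0,0,0.9],0],[[0.3,-1.04,0],[0,0,0.955],0],[[0.3,-1.04,0],[0,0,0.955],0]])

```text
t: 17.45
tool_pos: [0.4552, -0.1938, 0.2109]
eef_rot: [-3.132, 0.249, 0.0]
wrist_force: [-0.2, -0.2, 0.1]
width: 1.002
```

```bash
cat >> h.py <<'E'
def topface(f,P,xy,zr,rad=0.08):
    Q=P.reshape(-1,3); k=(abs(Q[:,2]-zr)<0.006)&(np.hypot(Q[:,0]-xy[0],Q[:,1]-xy[1])<rad)
    A=Q[k]; r=cv2.minAreaRect((A[:,:2]*1000).astype(np.float32)); b=cv2.boxPoints(r); e=b[1]-b[0]; e2=b[2]-b[1]; L=e if np.hypot(*e)>np.hypot(*e2) else e2
    a=np.arctan2(L[1],L[0]); a=(a+np.pi/2)%np.pi-np.pi/2
    print('face n',len(A),'xy',np.round(r[0],1),'size',np.round(r[1],1),'long axis rad',round(a,4),'z',np.median(A[:,2]).round(4))
E
python3 - <<'E'
from h import *
st(); f=grab('wrist'); P=cloud(f); save(f,'w4.png'); 
topface(f,P,(.446,-.19),.04)
# pad from top camera
g=grab('top'); m=(g['pixels'].max(2)<45).astype(np.uint8); m[:, :110]=0; m[:,200:]=0; m[:175]=0; m[240:]=0
n,l,s,c=cv2.connectedComponentsWithStats(m); i=1+np.argmax(s[1:,4]); cn=np.argwhere(l==i)[:,::-1].astype(float)
r=cv2.minAreaRect((ray(g,cn,0.0255)[:,:2]*1000).astype(np.float32)); print('pad',s[i],r)
to([0.4458,-0.1905,0.03],np.radians(-10))
E
```

```text
t 17.45 pos [ 0.4552 -0.1938  0.2109] rot [-3.132  0.249  0.   ] F [-0.2 -0.2  0.1] w 1.002 q [-0.43  0.28  1.94  0.    0.91  1.3 ]
face n 5173 xy [ 442.7 -191.1] size [64.1 95.6] long axis rad -0.1741 z 0.0382
pad [135 190  39  25 909] ((585.6790771484375, 141.1858367919922), (91.35983276367188, 59.488983154296875), 89.20158386230469)
shift [-0.196 -0.035  3.618] psi -0.1586 wz 0.0159 tilt [-0.  0. -1.]
```

>>> jog_arm(steps=[[[-0.22,-0.02,0.9],[0,0,0.015],0],[[-0.22,-0.02,1.8],[0,0,0.015],0],[[-0.22,-0.02,2.7],[0,0,0.015],0],[[-0.22,-0.02,3.3],[0,0,0.015],0],[[-0.22,-0.02,3.48],[0,0,0.015],0],[[-0.22,-0.02,3.48],[0,0,0.015],0],[[-0.22,-0.02,3.48],[0,0,0.015],255],[[-0.22,-0.02,3.48],[0,0,0.015],255]])

```text
t: 18.55
tool_pos: [0.4453, -0.1914, 0.038]
eef_rot: [3.129, -0.275, 0.003]
wrist_force: [-0.4, -0.5, -0.1]
width: 0.812
```

>>> jog_arm(steps=[[[0,0,0],[0,0,0],255],[[0,0,0],[0,0,0],255],[[0,0,-0.4],[0,0,0],255],[[0,0,-1.2],[0,0,0],255],[[0,0,-2.2],[0,0,0],255],[[0,0,-3.2],[0,0,-0.18],255],[[0,0,-4.0],[0,0,-0.36],255],[[0,0,-4.2],[0,0,-0.54],255]])

```text
t: 19.55
tool_pos: [0.4455, -0.1915, 0.2499]
eef_rot: [3.085, 0.579, 0.006]
wrist_force: [-0.7, 0.6, -1.2]
width: 0.728
```

Run:
```python
from h import *
st();to([0.584,0.02,0.24],np.pi/2-0.02)
```

```text
t 19.55 pos [ 0.4455 -0.1915  0.2499] rot [3.085 0.579 0.006] F [-0.7  0.6 -1.2] w 0.728 q [-0.43  0.21  1.93 -0.    0.99  0.77]
shift [ 4.114 -2.94   0.202] psi 0.3709 wz -1.1799 tilt [ 0.005 -0.002 -1.   ]
```

>>> jog_arm(steps=[[[0.5,-0.4,0],[0,0,-0.17],255],[[1.1,-0.8,0],[0,0,-0.34],255],[[1.7,-1.2,0],[0,0,-0.51],255],[[2.3,-1.6,0.1],[0,0,-0.68],255],[[2.9,-2.0,0.1],[0,0,-0.85],255],[[3.5,-2.5,0.2],[0,0,-1.02],255],[[4.11,-2.94,0.2],[0,0,-1.18],255],[[4.11,-2.94,0.2],[0,0,-1.18],255]])

```text
t: 20.55
tool_pos: [0.5847, 0.0214, 0.2367]
eef_rot: [-2.247, -2.196, -0.0]
wrist_force: [-0.6, -0.1, -2.1]
width: 0.725
```

```bash
cat >> h.py <<'E'
def pad(f,P):
    m=((f['pixels'].max(2)<60)&(abs(P[...,2]-0.025)<0.008)&(abs(P[...,0]-.585)<.06)&(abs(P[...,1]-.138)<.08)).astype(np.uint8)
    n,l,s,c=cv2.connectedComponentsWithStats(m); i=1+np.argmax(s[1:,4]); cn=np.argwhere(l==i)[:,::-1].astype(float)
    r=cv2.minAreaRect((ray(f,cn,0.0255)[:,:2]*1000).astype(np.float32)); print('pad',s[i],r)
E
python3 - <<'E'
from h import *
st(); f=grab('wrist'); P=cloud(f); save(f,'w5.png'); pad(f,P)
E
```

```text
t 20.55 pos [0.5847 0.0214 0.2367] rot [-2.247 -2.196 -0.   ] F [-0.6 -0.1 -2.1] w 0.725 q [0.02 0.38 1.73 0.   1.03 0.04]
pad [ 247   36   61   95 5579] ((581.538330078125, 139.5389862060547), (93.75147247314453, 63.32415771484375), 88.68246459960938)
```

View pics/w5.png

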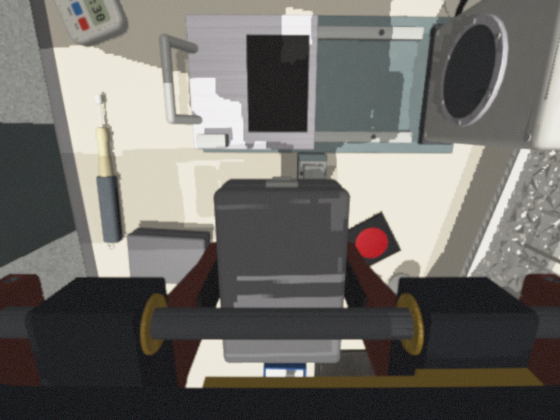

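The pad is at (278,82) in the wrist view, i.e. (0.5815, 0.1395). The tall case is held straight. Now I place it.

Run:
```python
from h import *
to([0.583,0.140,0.064],np.pi/2-0.022)
```

```text
shift [ 2.393 -0.074  3.45 ] psi 1.5454 wz -0.0033 tilt [-0.001 -0.    -1.   ]
```

>>> jog_arm(steps=[[[0.8,-0.02,0.4],[0,0,0],255],[[1.6,-0.05,1.0],[0,0,0],255],[[2.2,-0.07,1.7],[0,0,0],255],[[2.39,-0.07,2.4],[0,0,0],255],[[2.39,-0.07,3.0],[0,0,0],255],[[2.39,-0.07,3.3],[0,0,0],255],[[2.39,-0.07,3.44],[0,0,0],255],[[2.39,-0.07,3.44],[0,0,0],255]])

```text
t: 21.6
tool_pos: [0.5839, 0.1387, 0.0653]
eef_rot: [2.251, 2.191, 0.0]
wrist_force: [-0.5, 0.4, -1.9]
width: 0.725
```

Run:
```python
from h import *
st(); to([0.583,0.140,0.0635],np.pi/2-0.022)
```

```text
t 21.6 pos [0.5839 0.1387 0.0653] rot [2.251 2.191 0.   ] F [-0.5  0.4 -1.9] w 0.725 q [ 0.21  0.64  1.78 -0.    0.73  0.24]
shift [ 0.026 -0.019  0.036] psi 1.5439 wz -0.0049 tilt [ 0.  0. -1.]
```

>>> jog_arm(steps=[[[0.02,-0.01,0.04],[0,0,0],255],[[0.02,-0.01,0.04],[0,0,0],255],[[0.02,-0.01,0.04],[0,0,0],80],[[0.02,-0.01,0.04],[0,0,0],40],[[0.02,-0.01,0.04],[0,0,0],0],[[0.02,-0.01,0.04],[0,0,0],0],[[0,0,-0.6],[0,0,0],0],[[0,0,-1.4],[0,0,0],0]])

```text
t: 22.6
tool_pos: [0.583, 0.1389, 0.1348]
eef_rot: [-2.249, -2.191, 0.003]
wrist_force: [-0.3, 0.1, -0.2]
width: 1.0
```

>>> jog_arm(steps=[[[0,0,-0.7],[0,0,0.1],0],[[0,0,-1.4],[0,0,0.28],0],[[-0.6,-0.4,-1.8],[0,0,0.46],0],[[-1.4,-0.9,-1.8],[0,0,0.64],0],[[-2.2,-1.5,-1.8],[0,0,0.82],0],[[-3.0,-2.1,-1.8],[0,0,1.0],0],[[-3.6,-2.5,-1.8],[0,0,1.18],0],[[-3.9,-2.7,-1.8],[0,0,1.36],0]])

```text
t: 23.6
tool_pos: [0.4424, -0.0535, 0.2251]
eef_rot: [3.129, 0.278, -0.0]
wrist_force: [0.7, 0.7, -0.1]
width: 1.003
```

Run:
```python
from cases import *
st(); f=grab('wrist'); P=cloud(f); topface(f,P,(.442,-.06),.031)
g=grab('top'); cases(g); Q=cloud(g); topface(g,Q,(.583,.14),.0655)
to([0.442,-0.06,0.037],-0.082)
```

```text
t 23.6 pos [ 0.4424 -0.0535  0.2251] rot [ 3.129  0.278 -0.   ] F [ 0.7  0.7 -0.1] w 1.003 q [-0.15  0.19  2.03 -0.    0.92  1.25]
face n 4621 xy [440.1 -59.7] size [64.2 97.2] long axis rad -0.0846 z 0.0303
px [497.  26.] xy [1062.3 -728.3] size [55.4 19.5] ztop 57.5 long axis deg 55.1
px [486.  73.] xy [ 945.5 -707.6] size [45.8 22.3] ztop 47.8 long axis deg 41.1
px [215.  98.] xy [841.9  -6.2] size [218.8  67.5] ztop 64.6 long axis deg 78.2
px [143. 124.] xy [749.6 131.1] size [ 32.6 119.2] ztop 101.4 long axis deg 103.2
px [214. 189.] xy [613.9 -13.4] size [100.1  25.7] ztop 37.1 long axis deg 86.8
px [147. 197.] xy [585. 136.] size [62.1 97.7] ztop 64.8 long axis deg 90.9
px [346. 255.] xy [ 463.3 -326.6] size [97.3 64.1] ztop 25.8 long axis deg 10.9
face n 733 xy [585.4 136.8] size [63.1 96.9] long axis rad -1.558 z 0.0655
shift [-0.036  0.129  3.761] psi 0.1814 wz 0.2634 tilt [-0. -0. -1.]
```

>>> jog_arm(steps=[[[-0.02,0.06,0.8],[0,0,0.13],0],[[-0.05,0.13,1.6],[0,0,0.266],0],[[-0.05,0.13,2.5],[0,0,0.266],0],[[-0.05,0.13,3.3],[0,0,0.266],0],[[-0.05,0.13,3.76],[0,0,0.266],0],[[-0.05,0.13,3.78],[0,0,0.266],0],[[-0.05,0.13,3.78],[0,0,0.266],255],[[-0.05,0.13,3.78],[0,0,0.266],255]])

```text
t: 24.7
tool_pos: [0.4433, -0.0591, 0.0369]
eef_rot: [3.139, -0.126, 0.003]
wrist_force: [-0.1, 0.3, -0.3]
width: 0.811
```

>>> jog_arm(steps=[[[0,0,0],[0,0,0],255],[[0,0,0],[0,0,0],255],[[0,0,-0.4],[0,0,0],255],[[0,0,-1.2],[0,0,0],255],[[0,0,-2.2],[0,0,0],255],[[0,0,-3.2],[0,0,-0.18],255],[[0,0,-4.0],[0,0,-0.36],255],[[0,0,-4.2],[0,0,-0.54],255]])

```text
t: 25.7
tool_pos: [0.4435, -0.0594, 0.249]
eef_rot: [3.055, 0.723, 0.008]
wrist_force: [-0.6, -0.6, -1.8]
width: 0.733
```

Run:
```python
from h import *
st();to([0.583,0.1405,0.2],np.pi/2-0.022)
```

```text
t 25.7 pos [ 0.4435 -0.0594  0.249 ] rot [3.055 0.723 0.008] F [-0.6 -0.6 -1.8] w 0.733 q [-0.16  0.15  2.01 -0.    0.97  0.95]
shift [ 4.282 -2.325  0.992] psi 0.4649 wz -1.0839 tilt [ 0.005 -0.001 -1.   ]
```

>>> jog_arm(steps=[[[0.6,-0.3,0],[0,0,-0.16],255],[[1.2,-0.6,0],[0,0,-0.32],255],[[1.8,-0.9,0.1],[0,0,-0.48],255],[[2.5,-1.3,0.2],[0,0,-0.64],255],[[3.1,-1.7,0.4],[0,0,-0.8],255],[[3.7,-2.0,0.6],[0,0,-0.96],255],[[4.3,-2.34,0.9],[0,0,-1.084],255],[[4.3,-2.34,0.99],[0,0,-1.084],255]])

```text
t: 26.7
tool_pos: [0.5835, 0.1424, 0.1955]
eef_rot: [-2.249, -2.193, 0.001]
wrist_force: [-0.7, -0.3, -1.8]
width: 0.726
```

Run:
```python
from h import *
st();to([0.583,0.142,0.1035],np.pi/2-0.022)
```

```text
t 26.7 pos [0.5835 0.1424 0.1955] rot [-2.249e+00 -2.193e+00  1.000e-03] F [-0.7 -0.3 -1.8] w 0.726 q [0.22 0.45 1.72 0.   0.97 0.24]
shift [-0.008 -0.009  1.839] psi 1.5453 wz -0.0035 tilt [-0.001 -0.    -1.   ]
```

>>> jog_arm(steps=[[[0,-0.01,0.5],[0,0,0],255],[[0,-0.01,1.1],[0,0,0],255],[[0,-0.01,1.55],[0,0,0],255],[[0,-0.01,1.78],[0,0,0],255],[[0,-0.01,1.84],[0,0,0],255],[[0,-0.01,1.85],[0,0,0],255]])

```text
t: 27.45
tool_pos: [0.5832, 0.1409, 0.1046]
eef_rot: [2.252, 2.189, 0.001]
wrist_force: [0.1, 1.0, -1.9]
width: 0.725
```

Run:
```python
from h import *
st();to([0.583,0.142,0.1025],np.pi/2-0.022)
```

```text
t 27.45 pos [0.5832 0.1409 0.1046] rot [2.252e+00 2.189e+00 1.000e-03] F [ 0.1  1.  -1.9] w 0.725 q [ 0.22  0.58  1.77 -0.    0.79  0.25]
shift [ 0.023 -0.004  0.042] psi 1.5423 wz -0.0065 tilt [ 0.001  0.    -1.   ]
```

>>> jog_arm(steps=[[[0.02,0,0.045],[0,0,0],255],[[0.02,0,0.045],[0,0,0],255],[[0.02,0,0.045],[0,0,0],80],[[0.02,0,0.045],[0,0,0],40],[[0.02,0,0.045],[0,0,0],0],[[0.02,0,0.045],[0,0,0],0],[[0,0,-0.6],[0,0,0],0],[[0,0,-1.4],[0,0,0],0]])

```text
t: 28.45
tool_pos: [0.582, 0.1407, 0.1736]
eef_rot: [-2.251, -2.189, 0.004]
wrist_force: [0.0, -0.5, 0.5]
width: 1.003
```

>>> jog_arm(steps=[[[-0.5,0,-1.0],[0,0,0.1],0],[[-1.5,-0.3,-1.0],[0,0,0.25],0],[[-2.6,-0.6,-1.0],[0,0,0.4],0],[[-3.7,-0.9,-1.0],[0,0,0.55],0],[[-4.8,-1.2,-1.0],[0,0,0.7],0],[[-5.9,-1.5,-1.0],[0,0,0.85],0],[[-7.0,-1.8,-1.0],[0,0,1.0],0],[[-8.1,-2.1,-1.0],[0,0,1.15],0]])

```text
t: 29.45
tool_pos: [0.4657, -0.2626, 0.224]
eef_rot: [3.083, 0.605, 0.0]
wrist_force: [1.1, -0.7, 0.2]
width: 1.002
```

Run:
```python
from cases import *
st(); g=grab('top'); Q=cloud(g); topface(g,Q,(.583,.14),.0975)
to([0.463,-0.326,0.20],0.185)
```

```text
t 29.45 pos [ 0.4657 -0.2626  0.224 ] rot [3.083 0.605 0.   ] F [ 1.1 -0.7  0.2] w 1.002 q [-0.54  0.32  1.85  0.    0.97  0.65]
face n 1212 xy [585.2 139.6] size [100.7  64.6] long axis rad 1.5435 z 0.0974
shift [-0.457  1.068  0.487] psi 0.3793 wz 0.1943 tilt [ 0.    -0.003 -1.   ]
```

>>> jog_arm(steps=[[[-0.2,0.5,0.2],[0,0,0.1],0],[[-0.46,1.06,0.49],[0,0,0.194],0],[[-0.46,1.06,0.49],[0,0,0.194],0],[[-0.46,1.06,0.49],[0,0,0.194],0]])

```text
t: 30.0
tool_pos: [0.4655, -0.318, 0.1994]
eef_rot: [-3.125, -0.314, 0.001]
wrist_force: [0.1, 0.1, -0.3]
width: 1.004
```

Run:
```python
from cases import *
st(); f=grab('wrist'); P=cloud(f); topface(f,P,(.463,-.326),.0245)
to([0.462,-0.326,0.033],0.188)
```

```text
t 30.0 pos [ 0.4655 -0.318   0.1994] rot [-3.125e+00 -3.140e-01  1.000e-03] F [ 0.1  0.1 -0.3] w 1.004 q [-0.62  0.4   1.8   0.    0.94  0.75]
face n 5226 xy [ 460.9 -327.8] size [98.2 63.9] long axis rad 0.1943 z 0.0243
shift [-0.104  0.146  3.332] psi 0.2004 wz 0.0124 tilt [-0.  0. -1.]
```

>>> jog_arm(steps=[[[0,0,0.8],[0,0,0],0],[[0,0,1.6],[0,0,0],0],[[0,0,1.6],[0,0,0],0],[[0,0,1.6],[0,0,0],0]])

```text
t: 30.55
tool_pos: [0.4664, -0.3186, 0.1208]
eef_rot: [3.125, 0.313, 0.002]
wrist_force: [0.1, -0.1, -0.6]
width: 0.998
```

Run:
```python
from cases import *
st(); to([0.461,-0.327,0.033],0.192)
```

```text
t 30.55 pos [ 0.4664 -0.3186  0.1208] rot [3.125e+00 3.130e-01 2.000e-03] F [ 0.1 -0.1 -0.6] w 0.998 q [-0.62  0.51  1.84  0.    0.78  0.75]
shift [-0.142  0.141  1.756] psi 0.1999 wz 0.0079 tilt [ 0.001 -0.001 -1.   ]
```

>>> jog_arm(steps=[[[-0.14,0.14,0.5],[0,0,0.008],0],[[-0.14,0.14,1.2],[0,0,0.008],0],[[-0.14,0.14,1.65],[0,0,0.008],0],[[-0.14,0.14,1.76],[0,0,0.008],0],[[-0.14,0.14,1.76],[0,0,0.008],0],[[-0.14,0.14,1.76],[0,0,0.008],255],[[-0.14,0.14,1.76],[0,0,0.008],255],[[-0.14,0.14,1.76],[0,0,0.008],255]])

```text
t: 31.55
tool_pos: [0.4604, -0.3272, 0.032]
eef_rot: [3.127, 0.299, 0.001]
wrist_force: [-1.8, 0.2, 3.7]
width: 0.722
```

>>> jog_arm(steps=[[[0,0,0],[0,0,0],255],[[0,0,-0.4],[0,0,0],255],[[0,0,-1.2],[0,0,0],255],[[0,0,-2.2],[0,0,0],255],[[0,0,-3.2],[0,0,-0.15],255],[[0,0,-4.0],[0,0,-0.3],255],[[0,0,-4.2],[0,0,-0.45],255],[[0,0,-4.2],[0,0,-0.45],255]])

```text
t: 32.55
tool_pos: [0.4603, -0.3271, 0.2433]
eef_rot: [2.98, 0.987, 0.002]
wrist_force: [-0.0, -0.1, -1.4]
width: 0.726
```

Run:
```python
from h import *
st();to([0.583,0.1405,0.22],np.pi/2-0.022)
```

```text
t 32.55 pos [ 0.4603 -0.3271  0.2433] rot [2.98e+00 9.87e-01 2.00e-03] F [-0.  -0.1 -1.4] w 0.726 q [-0.64  0.34  1.77 -0.    1.03  0.29]
shift [ 7.55  -6.041  0.456] psi 0.6395 wz -0.9093 tilt [ 0.002 -0.002 -1.   ]
```

>>> jog_arm(steps=[[[0.7,-0.5,0],[0,0,-0.1],255],[[1.5,-1.15,0.1],[0,0,-0.2],255],[[2.3,-1.8,0.1],[0,0,-0.3],255],[[3.1,-2.45,0.1],[0,0,-0.4],255],[[3.9,-3.1,0.2],[0,0,-0.5],255],[[4.7,-3.75,0.2],[0,0,-0.6],255],[[5.5,-4.4,0.3],[0,0,-0.75],255],[[6.3,-5.0,0.3],[0,0,-0.9],255]])

```text
t: 33.55
tool_pos: [0.5623, 0.0634, 0.2253]
eef_rot: [-2.252, -2.188, 0.003]
wrist_force: [0.4, -0.3, -0.9]
width: 0.729
```

Run:
```python
from h import *
st();to([0.583,0.139,0.20],np.pi/2-0.022)
```

```text
t 33.55 pos [0.5623 0.0634 0.2253] rot [-2.252 -2.188  0.003] F [ 0.4 -0.3 -0.9] w 0.729 q [ 0.09  0.37  1.78 -0.    1.    0.12]
shift [1.522 0.372 0.504] psi 1.5422 wz -0.0066 tilt [-0.003 -0.    -1.   ]
```

>>> jog_arm(steps=[[[0.6,0.15,0.2],[0,0,0],255],[[1.2,0.3,0.4],[0,0,0],255],[[1.52,0.37,0.5],[0,0,0],255],[[1.52,0.37,0.5],[0,0,0],255],[[1.52,0.37,0.9],[0,0,0],255]])

```text
t: 34.17
tool_pos: [0.5847, 0.1366, 0.1826]
eef_rot: [2.255, 2.185, 0.003]
wrist_force: [0.2, 0.3, -1.4]
width: 0.727
```

Run:
```python
from h import *
st();to([0.583,0.139,0.1305],np.pi/2-0.022)
```

```text
t 34.17 pos [0.5847 0.1366 0.1826] rot [2.255 2.185 0.003] F [ 0.2  0.3 -1.4] w 0.727 q [ 0.21  0.47  1.73 -0.    0.94  0.24]
shift [ 0.048 -0.039  1.042] psi 1.5396 wz -0.0092 tilt [ 0.003  0.    -1.   ]
```

>>> jog_arm(steps=[[[0.05,-0.03,0.3],[0,0,0],255],[[0.05,-0.03,0.7],[0,0,0],255],[[0.05,-0.03,0.95],[0,0,0],255],[[0.05,-0.03,1.03],[0,0,0],255],[[0.05,-0.03,1.05],[0,0,0],255],[[0.05,-0.03,1.05],[0,0,0],255]])

```text
t: 34.92
tool_pos: [0.5829, 0.1396, 0.1296]
eef_rot: [2.254, 2.187, 0.001]
wrist_force: [0.7, -1.0, 2.6]
width: 0.728
```

Run:
```python
from h import *
st();to([0.583,0.139,0.1295],np.pi/2-0.022)
f=grab('scene');save(f,'s2.png',(100,150,300,310),4)
```

```text
t 34.92 pos [0.5829 0.1396 0.1296] rot [2.254e+00 2.187e+00 1.000e-03] F [ 0.7 -1.   2.6] w 0.728 q [ 0.22  0.54  1.76 -0.    0.84  0.25]
shift [-0.013  0.002  0.001] psi 1.5406 wz -0.0082 tilt [ 0.001  0.    -1.   ]
```

View pics/s2.png

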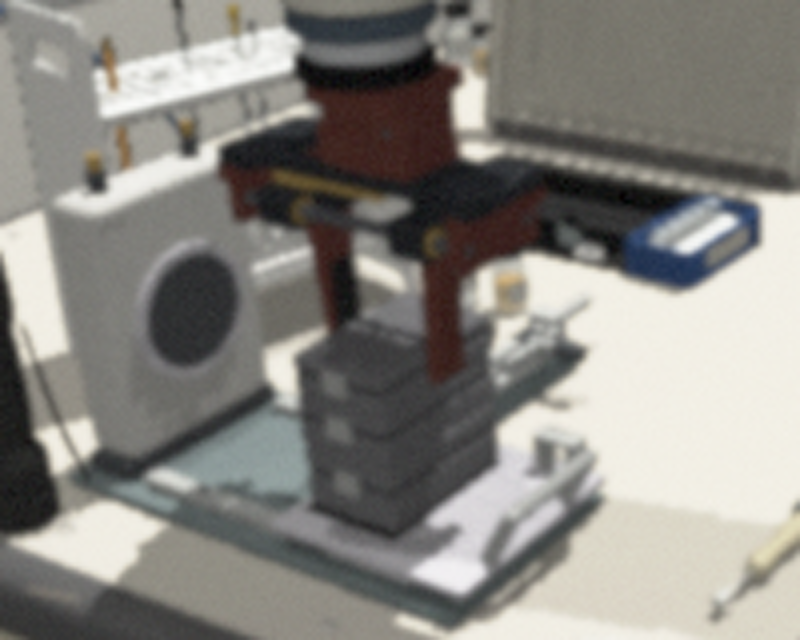

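The column looks straight and the flat case is seated (+2.6 N). The cuvette box at (690,240) stands upright near the chamber. I release and check.

>>> jog_arm(steps=[[[0,0,-0.01],[0,0,0],80],[[0,0,-0.01],[0,0,0],40],[[0,0,-0.01],[0,0,0],0],[[0,0,-0.01],[0,0,0],0],[[0,0,-0.6],[0,0,0],0],[[0,0,-1.4],[0,0,0],0],[[-0.7,0,-1.8],[0,0,0],0],[[-1.7,0,-1.8],[0,0,0],0]])

```text
t: 35.98
tool_pos: [0.5812, 0.0549, 0.2211]
eef_rot: [2.25, 2.189, 0.005]
wrist_force: [-0.2, 0.4, -0.0]
width: 1.003
```

Run:
```python
from h import *
st(); f=grab('wrist'); P=cloud(f); save(f,'w6.png'); topface(f,P,(.583,.138),.1225)
g=grab('top'); Q=cloud(g); topface(g,Q,(.583,.138),.1235); save(g,'t3.png',(100,120,380,260),2.8)
hsv=cv2.cvtColor(g['pixels'],cv2.COLOR_RGB2HSV); m=((hsv[...,0]>100)&(hsv[...,0]<130)&(hsv[...,1]>130)&(Q[...,1]<-.15)&(Q[...,0]<0.75)&(Q[...,1]>-.45)).astype(np.uint8)
W=ray(g,np.argwhere(m)[:,::-1].astype(float),0.03)[:,:2]*1000; print('box',len(W),cv2.minAreaRect(W.astype(np.float32)),cv2.boxPoints(cv2.minAreaRect(W.astype(np.float32))))
A=P.reshape(-1,3); k=(A[:,2]>.052)&(A[:,2]<.062)&(abs(A[:,0]-.476)<.02)&(abs(A[:,1]-.138)<.05); print('bar',k.sum(),A[k].mean(0))
```

```text
t 35.98 pos [0.5812 0.0549 0.2211] rot [2.25  2.189 0.005] F [-0.2  0.4 -0. ] w 1.003 q [0.07 0.39 1.75 0.   1.   0.1 ]
face n 11580 xy [580.8 140.9] size [97.9 64.3] long axis rad 1.5448 z 0.1219
face n 0 xy [0. 0.] size [0. 0.] long axis rad 0.0 z nan
box 20 ((626.7738647460938, -272.6387023925781), (106.899658203125, 61.88002395629883), 86.19695281982422) [[ 592.3568  -323.91867]
 [ 654.1006  -328.02298]
 [ 661.1909  -221.35873]
 [ 599.44714 -217.25443]]
bar 1003 [0.47672934 0.14351921 0.05796257]
  return _methods._mean(a, axis=axis, dtype=dtype,
  ret = ret.dtype.type(ret / rcount)
```

View pics/w6.png

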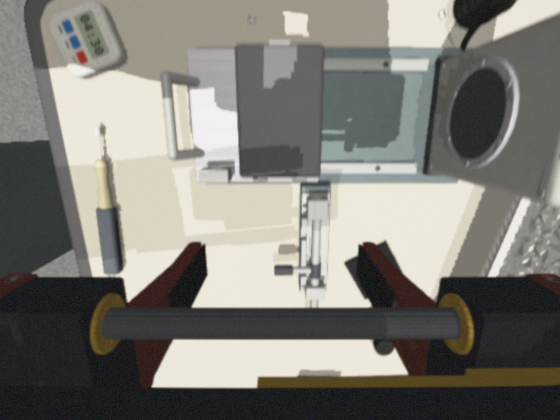

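The column is in place: the flat case's centre is within about 2 mm of the pad's centre in the same camera. The box seems to have moved from x = 0.58 to about 0.627, so I check it.

View pics/t3.png

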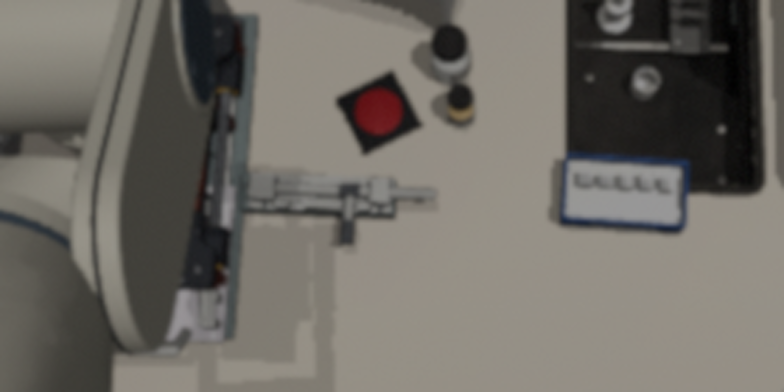

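Run:
```python
from h import *
g=grab('top'); Q=cloud(g); A=Q.reshape(-1,3)
k=(A[:,2]>.026)&(A[:,2]<.045)&(A[:,0]>.53)&(A[:,0]<.72)&(A[:,1]>-.37)&(A[:,1]<-.16); B=A[k]
r=cv2.minAreaRect((B[:,:2]*1000).astype(np.float32)); print(len(B),r,np.percentile(B,[2,98],axis=0).round(3))
to([0.477,0.138,0.12])
```

```text
360 ((625.4573364257812, -272.2741394042969), (109.87059020996094, 60.720680236816406), 86.65461730957031) [[ 0.595 -0.326  0.027]
 [ 0.657 -0.217  0.039]]
shift [ 1.63  -2.112  1.983] psi 1.5377 wz None tilt [ 0.  0. -1.]
```

The box was knocked about 45 mm towards the chamber. It is now at (625,190) in the crop, upright, with its edge overhanging by about 20 mm. I'll draw it back after the tray is home. First the tray: I push its bar from the front with closed fingers, because gripping it would bring the gripper body over the column.

>>> jog_arm(steps=[[[0.3,-0.6,0],[0,0,0.18],255],[[0.6,-1.2,0],[0,0,0.36],255],[[0.9,-1.8,0],[0,0,0.54],255],[[1.2,-2.4,0],[0,0,0.72],255],[[1.5,-3.0,0],[0,0,0.9],255],[[1.57,-3.0,0.1],[0,0,1.08],255],[[1.57,-3.0,0.2],[0,0,1.26],255],[[1.57,-3.0,0.3],[0,0,1.44],255]])

```text
t: 37.12
tool_pos: [0.4321, 0.1388, 0.2037]
eef_rot: [-3.138, -0.151, 0.0]
wrist_force: [-0.0, 0.6, -0.2]
width: 0.127
```

Run:
```python
from h import *
st();to([0.435,0.1375,0.066],-0.022)
```

```text
t 37.12 pos [0.4321 0.1388 0.2037] rot [-3.138 -0.151  0.   ] F [-0.   0.6 -0.2] w 0.127 q [0.28 0.24 2.03 0.   0.87 1.76]
shift [0.055 0.033 2.754] psi 0.0961 wz 0.1181 tilt [-0.  0. -1.]
```

>>> jog_arm(steps=[[[0.03,0.03,0.8],[0,0,0.118],255],[[0.03,0.03,1.6],[0,0,0.118],255],[[0.03,0.03,2.4],[0,0,0.118],255],[[0.03,0.03,2.75],[0,0,0.118],255],[[0.03,0.03,2.75],[0,0,0.118],255]])

```text
t: 37.75
tool_pos: [0.4329, 0.1369, 0.0651]
eef_rot: [3.141, -0.026, -0.005]
wrist_force: [-0.5, -0.3, 0.5]
width: 0.004
```

>>> jog_arm(steps=[[[0.2,0,0],[0,0,0],255],[[0.4,0,0],[0,0,0],255],[[0.55,0,0],[0,0,0],255],[[0.7,0,0],[0,0,0],255],[[0.85,0,0],[0,0,0],255],[[1.0,0,0],[0,0,0],255]])

```text
t: 38.5
tool_pos: [0.4842, 0.1354, 0.0664]
eef_rot: [3.141, -0.027, -0.001]
wrist_force: [-2.8, -0.6, 1.8]
width: 0.007
```

Run:
```python
from h import *
st();to([0.571,0.1355,0.066],-0.022)
```

```text
t 38.5 pos [0.4842 0.1354 0.0664] rot [ 3.141e+00 -2.700e-02 -1.000e-03] F [-2.8 -0.6  1.8] w 0.007 q [ 0.25  0.54  1.99 -0.    0.6   1.84]
shift [ 1.736 -0.032  0.007] psi -0.0173 wz 0.0047 tilt [-0.001 -0.    -1.   ]
```

>>> jog_arm(steps=[[[0.18,0,0],[0,0,0],255],[[0.38,0,0],[0,0,0],255],[[0.58,0,0],[0,0,0],255],[[0.78,0,0],[0,0,0],255],[[0.98,0,0],[0,0,0],255],[[1.18,0,0],[0,0,0],255],[[1.38,0,0],[0,0,0],255],[[1.5,0,0],[0,0,0],255]])

```text
t: 39.5
tool_pos: [0.56, 0.1343, 0.0664]
eef_rot: [-3.141, 0.027, -0.001]
wrist_force: [-2.2, -1.4, -0.7]
width: 0.007
```

>>> jog_arm(steps=[[[0.08,0,0],[0,0,0],255],[[0.16,0,0],[0,0,0],255],[[0.22,0,0],[0,0,0],255],[[0.28,0,0],[0,0,0],255],[[0.33,0,0],[0,0,0],255],[[0.33,0,0],[0,0,0],255]])

```text
t: 40.25
tool_pos: [0.5703, 0.1339, 0.066]
eef_rot: [3.14, -0.027, -0.017]
wrist_force: [-18.7, 1.2, 13.3]
width: 0.003
```

>>> jog_arm(steps=[[[-0.4,0,0],[0,0,0],255],[[-0.5,0,-0.6],[0,0,0],200],[[-0.4,0.8,-1.5],[0,0,0],120],[[-0.2,1.8,-2.3],[0,0,0],120],[[0,2.7,-2.3],[0,0,0],120],[[0.1,3.2,-2.3],[0,0,0],120],[[0.1,3.2,-2.3],[0,0,0],120]])

```text
t: 41.12
tool_pos: [0.5789, -0.0276, 0.1821]
eef_rot: [3.141, -0.031, 0.004]
wrist_force: [-0.5, 0.5, 0.6]
width: 0.533
```

Run:
```python
from h import *
st(); f=grab('wrist'); P=cloud(f); save(f,'w7.png')
topface(f,P,(.694,.137),.1225)
Q=P.reshape(-1,3)
k=(Q[:,2]>0.034)&(Q[:,2]<0.05)&(Q[:,0]>0.56)&(Q[:,0]<0.594)&(Q[:,1]>-0.06)&(Q[:,1]<0.04)
A=Q[k]; print('knob',len(A),A.min(0),A.max(0),np.median(A,0))
k=(Q[:,2]>0.05)&(Q[:,2]<0.066)&(Q[:,0]>0.56)&(Q[:,0]<0.605)&(Q[:,1]>0.08)&(Q[:,1]<0.2)
A=Q[k]; print('bar',len(A),A.mean(0))
to([0.581,-0.03,0.051],-0.022)
```

```text
t 41.12 pos [ 0.5789 -0.0276  0.1821] rot [ 3.141 -0.031  0.004] F [-0.5  0.5  0.6] w 0.533 q [-0.07  0.44  1.78  0.    0.92  1.52]
face n 9936 xy [689.7 117.9] size [61.4 64. ] long axis rad -0.0267 z 0.1218
knob 312 [ 0.56982848 -0.0362694   0.03453886] [ 0.59391226 -0.02436178  0.04182245] [ 0.58223945 -0.03036211  0.03950662]
bar 963 [0.58569237 0.13753781 0.05755366]
shift [0.05  0.069 2.615] psi -0.0189 wz 0.0031 tilt [ 0.002  0.    -1.   ]
```

View pics/w7.png

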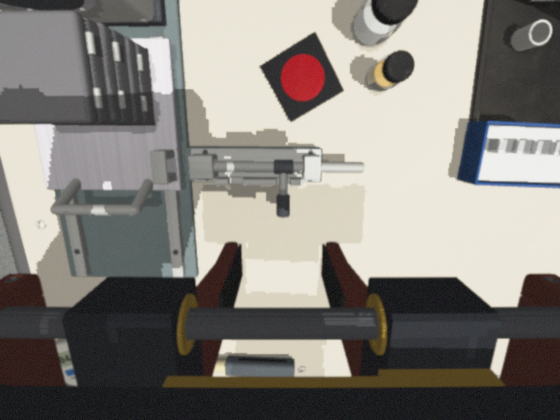

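The tray is home: the bar reads x = 0.5857 against 0.586 at the start, and the column at (110,80) is square. The knob is at (283,204), i.e. (0.582, -0.030).

>>> jog_arm(steps=[[[0.04,0.05,0.9],[0,0,0],120],[[0.04,0.05,1.8],[0,0,0],120],[[0.04,0.05,2.4],[0,0,0],120],[[0.04,0.05,2.6],[0,0,0],120],[[0.04,0.05,2.6],[0,0,0],120],[[0.04,0.05,2.6],[0,0,0],255],[[0.04,0.05,2.6],[0,0,0],255],[[0.04,0.05,2.6],[0,0,0],255]])

```text
t: 42.18
tool_pos: [0.5802, -0.0287, 0.0522]
eef_rot: [3.141, -0.027, 0.002]
wrist_force: [-0.9, -0.1, 0.0]
width: 0.226
```

>>> jog_arm(steps=[[[0,0,0],[0,0,0],255],[[0,0,0],[0,0,0],255],[[0,0,0],[0,0,0],255]])

```text
t: 42.55
tool_pos: [0.58, -0.0287, 0.0517]
eef_rot: [3.141, -0.027, 0.001]
wrist_force: [-0.3, -0.7, 3.6]
width: 0.139
```

>>> jog_arm(steps=[[[0.01,0,-0.11],[0,0,0],255],[[0.035,0,-0.22],[0,0,0],255],[[0.08,0,-0.33],[0,0,0],255],[[0.13,0,-0.43],[0,0,0],255],[[0.21,0,-0.53],[0,0,0],255],[[0.29,0,-0.6],[0,0,0],255],[[0.33,0,-0.63],[0,0,0],255],[[0.33,0,-0.63],[0,0,0],255]])

```text
t: 43.55
tool_pos: [0.5958, -0.0289, 0.0834]
eef_rot: [3.141, -0.027, -0.002]
wrist_force: [-4.8, -2.3, 0.2]
width: 0.138
```

>>> jog_arm(steps=[[[0,-0.12,0],[0,0,0],255],[[0,-0.25,0],[0,0,0],255],[[0,-0.4,0],[0,0,0],255],[[0,-0.55,0],[0,0,0],255],[[0,-0.7,0],[0,0,0],255],[[0,-0.82,0],[0,0,0],255],[[0,-0.9,0],[0,0,0],255],[[0,-0.92,0],[0,0,0],255]])

```text
t: 44.55
tool_pos: [0.5967, 0.0163, 0.0832]
eef_rot: [3.14, -0.025, -0.001]
wrist_force: [-5.8, -10.2, 1.1]
width: 0.141
```

>>> jog_arm(steps=[[[0,0.01,0],[0,0,0],255],[[-0.08,0.01,0.08],[0,0,0],255],[[-0.16,0.01,0.17],[0,0,0],255],[[-0.22,0.01,0.27],[0,0,0],255],[[-0.28,0.01,0.39],[0,0,0],255],[[-0.32,0.01,0.5],[0,0,0],255],[[-0.33,0.01,0.62],[0,0,0],255],[[-0.33,0.01,0.63],[0,0,0],255]])

```text
t: 45.55
tool_pos: [0.5842, 0.0162, 0.0534]
eef_rot: [3.141, -0.027, 0.012]
wrist_force: [-0.9, -6.2, 8.2]
width: 0.138
```

>>> jog_arm(steps=[[[0,0,0],[0,0,0],150],[[0,0,0],[0,0,0],120],[[0,0,0],[0,0,0],120],[[-0.1,0,-0.7],[0,0,0],120],[[-0.1,0,-1.6],[0,0,0],60],[[-0.1,0,-2.5],[0,0,0],0],[[-0.1,0,-2.5],[0,0,0],0]])

```text
t: 46.42
tool_pos: [0.5779, 0.0172, 0.18]
eef_rot: [-3.141, 0.027, -0.011]
wrist_force: [-0.8, -0.2, 0.2]
width: 0.832
```

Run:
```python
from h import *
st(); f=grab('wrist'); P=cloud(f); save(f,'w8.png',(0,0,400,300),2)
Q=P.reshape(-1,3)
k=(Q[:,2]>0.034)&(Q[:,2]<0.05)&(Q[:,0]>0.56)&(Q[:,0]<0.594)&(Q[:,1]>-0.06)&(Q[:,1]<0.04)
A=Q[k]; print('knob',len(A),A.min(0),A.max(0),np.median(A,0))
topface(f,P,(.694,.137),.1225)
to([0.625,-0.272,0.13],np.pi/2-0.06)
```

```text
t 46.42 pos [0.5779 0.0172 0.18  ] rot [-3.141  0.027 -0.011] F [-0.8 -0.2  0.2] w 0.832 q [0.01 0.44 1.79 0.   0.91 1.6 ]
knob 320 [0.57077059 0.00859869 0.03406679] [0.59397019 0.02134069 0.04243013] [0.58253843 0.01460621 0.03939814]
face n 17999 xy [690.1 137.2] size [99.4 64.7] long axis rad 1.5483 z 0.1219
shift [1.067 5.766 0.96 ] psi -0.0171 wz -1.5279 tilt [ 0.004  0.    -1.   ]
```

View pics/w8.png

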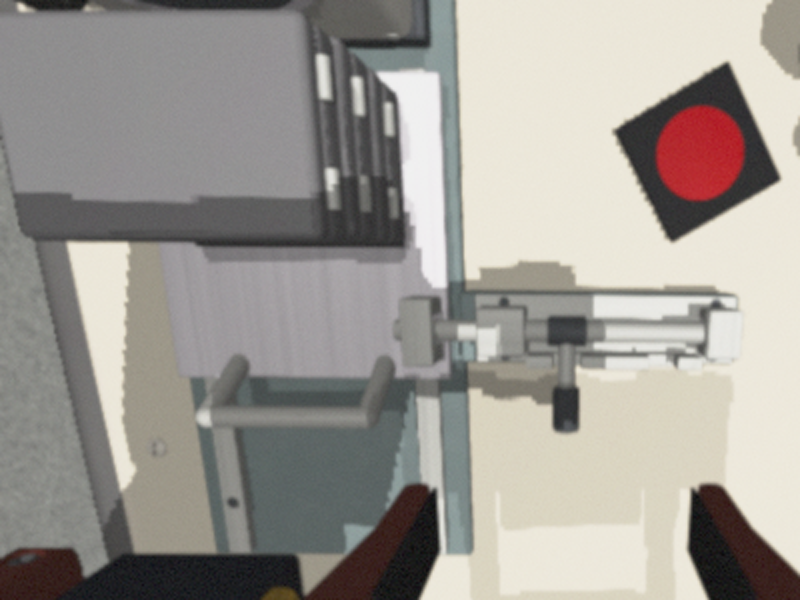

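The bolt is shot: the knob is at crop (566,408), at its original y, and the rod is in the keeper. The column is square. Now I draw the box back from the chamber's edge.

>>> jog_arm(steps=[[[0.1,0.8,-0.3],[0,0,-0.18],0],[[0.2,1.6,-0.3],[0,0,-0.36],0],[[0.4,2.4,-0.3],[0,0,-0.54],0],[[0.6,3.2,-0.3],[0,0,-0.72],0],[[0.8,4.0,-0.2],[0,0,-0.9],0],[[1.0,4.8,0],[0,0,-1.08],0],[[1.06,5.4,0.2],[0,0,-1.26],0],[[1.06,5.76,0.4],[0,0,-1.44],0]])

```text
t: 47.48
tool_pos: [0.6226, -0.273, 0.1535]
eef_rot: [-2.373, -2.055, 0.002]
wrist_force: [-0.7, 0.7, -0.3]
width: 0.998
```

Run:
```python
from h import *
st(); f=grab('wrist'); P=cloud(f); topface(f,P,(.622,-.272),.032)
to([0.623,-0.272,0.034],1.512)
```

```text
t 47.48 pos [ 0.6226 -0.273   0.1535] rot [-2.373e+00 -2.055e+00  2.000e-03] F [-0.7  0.7 -0.3] w 0.998 q [-0.43  0.61  1.56 -0.    0.98 -0.29]
face n 2492 xy [ 622.4 -272.6] size [109.3  60.1] long axis rad 1.5158 z 0.0309
shift [0.048 0.03  2.364] psi 1.4347 wz -0.0773 tilt [-0.004  0.001 -1.   ]
```

>>> jog_arm(steps=[[[0,0,0.5],[0,0,-0.08],0],[[0,0,1.1],[0,0,-0.08],0],[[0,0,1.8],[0,0,-0.08],0],[[0,0,2.25],[0,0,-0.08],0],[[0,0,2.36],[0,0,-0.08],0],[[0,0,2.36],[0,0,-0.08],255],[[0,0,2.36],[0,0,-0.08],255],[[0,0,2.36],[0,0,-0.08],255]])

```text
t: 48.52
tool_pos: [0.6242, -0.2723, 0.0396]
eef_rot: [2.295, 2.143, 0.001]
wrist_force: [-0.2, 0.5, 0.1]
width: 0.698
```

>>> jog_arm(steps=[[[0,0,0],[0,0,0],255],[[0,0,-0.08],[0,0,0],255],[[0,-0.1,-0.08],[0,0,0],255],[[0,-0.3,-0.08],[0,0,0],255],[[0,-0.5,-0.08],[0,0,0],255],[[0,-0.7,-0.08],[0,0,0],255],[[0,-0.86,-0.08],[0,0,0],255],[[0,-0.86,-0.08],[0,0,0],255]])

```text
t: 49.52
tool_pos: [0.5799, -0.269, 0.0424]
eef_rot: [-2.296, -2.144, 0.0]
wrist_force: [-0.9, 0.2, -1.0]
width: 0.682
```

>>> jog_arm(steps=[[[0,0,0.07],[0,0,0],255],[[0,0,0.07],[0,0,0],255],[[0,0,0.07],[0,0,0],80],[[0,0,0.07],[0,0,0],40],[[0,0,0.07],[0,0,0],0],[[0,0,0.07],[0,0,0],0],[[0,0,-0.8],[0,0,0],0],[[0,0,-2.0],[0,0,0],0]])

```text
t: 50.52
tool_pos: [0.5794, -0.2684, 0.1416]
eef_rot: [-2.293, -2.142, 0.002]
wrist_force: [1.4, -0.3, 0.6]
width: 1.004
```

Now I move the arm aside to a clear pose, then make the final check.

>>> jog_arm(steps=[[[0,-0.8,-1.0],[0,0,0.1],0],[[-0.6,-1.6,-1.5],[0,0,0.2],0],[[-1.5,-2.4,-1.5],[0,0,0.3],0],[[-2.5,-3.2,-1.5],[0,0,0.4],0],[[-3.5,-4.0,-1.5],[0,0,0.5],0],[[-4.3,-4.6,-1.5],[0,0,0.5],0],[[-4.3,-4.6,-1.5],[0,0,0.5],0],[[-4.3,-4.6,-1.5],[0,0,0.5],0]])

```text
t: 51.52
tool_pos: [0.3366, -0.4675, 0.2172]
eef_rot: [-2.755, -1.509, -0.0]
wrist_force: [-0.2, -0.2, 0.1]
width: 0.997
```

Run:
```python
from cases import *
st(); g=grab('top'); save(g,'t4.png',(90,60,370,290),2.8); Q=cloud(g); topface(g,Q,(.694,.137),.1235); topface(g,Q,(.580,-.27),.032)
A=Q.reshape(-1,3)
k=(A[:,2]>0.034)&(A[:,2]<0.05)&(A[:,0]>0.57)&(A[:,0]<0.594)&(A[:,1]>-0.06)&(A[:,1]<0.04); print('knob',np.median(A[k],0))
k=(A[:,2]>0.05)&(A[:,2]<0.068)&(A[:,0]>0.55)&(A[:,0]<0.61)&(A[:,1]>0.06)&(A[:,1]<0.2); print('bar',np.median(A[k],0))
```

```text
t 51.52 pos [ 0.3366 -0.4675  0.2172] rot [-2.755 -1.509 -0.   ] F [-0.2 -0.2  0.1] w 0.997 q [-0.97  0.39  1.76  0.    0.99 -0.4 ]
face n 1318 xy [705.  137.3] size [113.8  89. ] long axis rad 1.5432 z 0.1235
face n 330 xy [ 583.1 -269.3] size [109.8  61.5] long axis rad 1.5105 z 0.0326
knob [0.58402688 0.0146026  0.0416659 ]
bar [0.5874025  0.13935598 0.06008223]
```

View pics/t4.png

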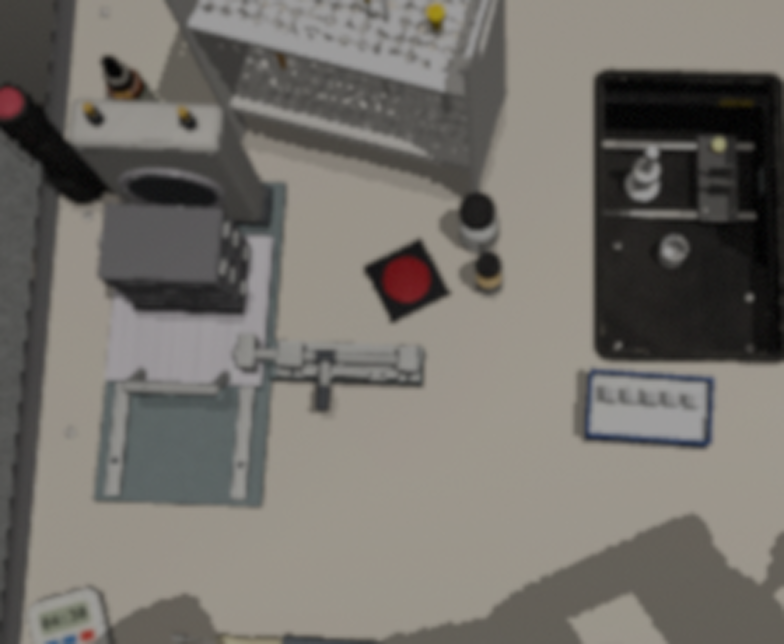

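The final view agrees: the column is at (165,255), the bolt is shot with its handle down at (322,395), and the box is upright on solid bench at (648,408). The arm is clear of everything.

```bash
python3 -c "
from cell import arm; print(arm.sign_off())"
```

```text
the job is handed in; nothing more can be done
None
```

The job is done and handed in after about 52 s of robot time. I drew the bolt and dropped its handle into the drawn notch. I then pulled the tray out, set the cuvette box on the bench and stacked the tall, mid and flat cases on the pad. Last, I pushed the tray home and shot the bolt with its handle down.

Last checks:
- **Tray and bolt:** in the last top view the pull bar and knob are back at their starting positions, within 1 mm. The knob's height is also unchanged, so the handle lies down in its notch.
- **Column:** with the tray out, the flat case was within about 2 mm of the pad's middle (wrist camera), and its direction stayed within about 0.01 rad of the station's. The tall case is the least certain: the top camera put it 4–5 mm off the pad's middle along y, still inside the 10 mm limit.
- **Cuvette box:** it was found knocked about 45 mm, overhanging the chamber. I moved it back to about (0.58, -0.27), and it stands upright there.

Two readings disagreed or failed:
- **Cameras:** the wrist and top cameras differed by 2–4 mm in x, so I aimed between them.
- **Final column reading:** the last top-camera fit of the column's top face was spoiled, giving 114 x 89 mm instead of 96 x 64 mm, probably because the detector was included. For the column at home I rely on an earlier wrist reading, taken after the bolt was shot, and on the picture.

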